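Fit a new heel top-piece and close the heel press

TASK

Take the larger of the two D-shaped rubber heel pieces and lay it flat on the bare, sloping heel of the shoe that is held sole-up in the press: straight edge towards the toe, square to the heel and overhanging it evenly all round. Let go of it, then lower the press's weighted hand lever by the knob, without letting it drop, until the pad bears on the piece and stays there. Leave the other things on the bench where they are.

Things in the scene. Friction and masses are not known exactly. Their poses are not given: they have to be found in the camera images.
- lift_center (a point): The larger rubber heel piece: loose, black, flat D, about 30 g, 58 mm long (x), 56 mm wide (y), 8 mm thick (z). Straight edge at +x, then two parallel sides 30 mm long, then a half-round end. This point is the middle of its outline, half-way up. Axes: x towards the straight edge, y across the parallel sides, z out of the upper face. Starts flat on the bench.
- lift: The same larger heel piece with the same axes; this origin is the middle of its underside, 4 mm below lift_center.
- lift_breast (a point): Middle of the large piece's straight edge, half-way up the thickness, 29 mm along x from lift_center.
- shoe: Brown court shoe fixed sole-up in the green press, toe to the robot. Origin: centre of the bare tan heel face, 148 mm above the bench, sloping 25 degrees down to the toe: a D 48 mm long (x), 46 mm wide (y), 40 mm proud of the sole. x along the face to the toe, z out of the face. Laid evenly, the large piece has the same axes and overhangs 5 mm all round.
- pressure_pad: Round rubber pad, 38 mm across, on the arm that turns with the lever. Origin on its axis, 8 mm beyond its pressing face (at joint 0 it meets the shoe's origin). With the lever up, pad and arm hang about 140 mm over the heel and a little behind it: a tool pointing straight down on the heel hits them, one square to the heel face clears them.
- press_lever (a joint): Angle of hand lever, arm and pad (one rigid part on one shaft). At 0 the pad's face lies parallel to the heel face and 8 mm above it, just touching a large piece laid there. Up is positive; starts at 1.1 to 1.28; stops at -0.12 and 1.30. Friction (0.40 N m) holds it up where it is left above about 0.9; below that its own weight carries it down and keeps the pad on the piece.
- lever_knob (a point): Centre of the steel ball knob, 38 mm diameter, at the end of the hand lever's 12 mm rod, beside the press on the robot's left (120 mm from the heel's middle line); about 340 mm above the bench at the start, 264 mm with the lever at 0. It comes towards the robot and down as the lever closes; moving it takes 1 to 4 N.
- lever_shaft (a point): Point on the lever's turning axis in the plane of the knob, 125 mm from the knob's centre, 217 mm above the bench. The axis is level and parallel to the shoe's y. At joint 0 the rod from here to the knob points to the toe side and 22 degrees above level; it rises with the joint angle.
- small_lift: Bystander: smaller heel piece of the same shape, 36 x 38 x 8 mm, flat on the bench; not for this heel.
- other_shoe: Bystander: the other shoe of the pair, upright on the bench, 242 mm long, 100 mm high; origin on the bench under its heel, x towards its toe.
- hammer: Bystander: cobbler's hammer lying on the bench, about 245 mm long along x, head at +x.
- tack_jar: Bystander: glass jar of tacks with a red cap, 68 mm diameter, 85 mm high, origin under its base.
Not all that is in view belongs to the job. What is shaped like the lift but orange, red or turquoise is not meant.

How it is judged:
On the way:
1. the large piece lies flat on the heel, right way round and within 5 mm and 0.15 rad of even, let go, with the lever still up (x of lift_center in the frame of shoe between -0.005 and 0.005 m and y of lift_center in the frame of shoe between -0.005 and 0.005 m and z of lift_center in the frame of shoe between 0.001 and 0.0065 m and x of lift_breast in the frame of shoe above 0.02 m and angle between the x axis of lift_center and the x axis of shoe, either way round below 0.15 rad and angle between the z axis of lift_center and the z axis of shoe, either way round below 0.1 rad and contact force between lift and the fingers below 0.05 N and value of joint press_lever above 0.6 rad), for 0.2 s.
At the end, for the whole second after the job is handed in: The large piece lies flat on the heel, straight edge to the toe, its middle within 5 mm of the heel's in each direction and turned less than 0.15 rad; the lever is down (joint below 0.05 rad) and the pad bears on the piece with over 0.5 N. Bystanders moved under 30 mm (x of lift_center in the frame of shoe between -0.005 and 0.005 m and y of lift_center in the frame of shoe between -0.005 and 0.005 m and z of lift_center in the frame of shoe between 0.001 and 0.0065 m and x of lift_breast in the frame of shoe above 0.02 m and angle between the x axis of lift_center and the x axis of shoe, either way round below 0.15 rad and angle between the z axis of lift_center and the z axis of shoe, either way round below 0.1 rad and value of joint press_lever below 0.05 rad and contact force between pressure_pad and lift above 0.5 N); the robot touches nothing.
It fails at once if the smaller heel piece is moved more than 30 mm (distance of small_lift from where it was at the start of the episode above 0.03 m).
It fails at once if the other shoe is moved more than 30 mm (distance of other_shoe from where it was at the start of the episode above 0.03 m).
It fails at once if the hammer is moved more than 30 mm (distance of hammer from where it was at the start of the episode above 0.03 m).
It fails at once if the tack jar is moved more than 30 mm (distance of tack_jar from where it was at the start of the episode above 0.03 m).
It fails at once if the lever drops: it swings down faster than 3 rad/s (velocity of joint press_lever below -3 rad/s).
It also fails if it takes over 56 s, if anything falls off the work surface, if the arm or the gripper's body presses on something with over 40 N, if the wrist force passes 120 N, or if a joint passes its speed limit or range.

ROBOT

A 6-joint arm with a two-finger parallel gripper is mounted at the origin on the work surface. World frame = base frame: x ahead of the robot, y to its left, z up, the work surface at z = 0. Lengths are in m, angles in rad, forces in N, time in s.
With the tool pointing down it reaches from about 0.35 to 0.775 m from the base axis. Payload 5.5 kg.
Tool frame: the origin (TCP) lies midway between the tips of the shut fingers; the grasp point (between the pads) lies 19 mm behind it (env.grip_point_offset is the distance from the TCP to the grasp point, in m); z points along the fingers, y is the line along which they close (so a half turn about z gives the same grasp; the last joint's range is limited). The gripper opens to 85 mm and grips with 20 to 120 N. Pads are 22 mm wide; open, the fingers measure 114 mm over their backs; the gripper's body (76 mm by 85 mm) begins 54 mm behind the grasp point. The pads swing forward as they close: fully open they stand 13 mm farther back than shut.
Start: joints at [1.116, 0.313, 0.046, 1.304, 0, 1.431], TCP at [0.178, 0.547, 0.231] pointing down, gripper open.
Joint ranges: [-2.76, 2.76], [-0.86, 1.69], [-1.03, 1.26], [-2.2, 2.34], [-1.47, 1.5], [-3.14, 3.14]. Speed limits (rad/s): [2.57, 2.57, 3.14, 3.14, 3.14, 3.14].

INTERFACE

Orientations are given as a unit quaternion [w, x, y, z].
In Python, from workcell import env gives the robot as it stands. The module is installed in compiled form; this text tells all that it offers.
- The arm moves only by the tool servo_tool, never from a script. Its argument "increments" is a list of rows, each an object of numbers: "grip": the closure, from 0 (fully open) to 1 (shut); "x", "y", "z": the shift along the tool's x, y, z in mm; "roll": the turn about the tool's z in degrees. In form: [{"grip": .., "x": .., "y": .., "z": .., "roll": ..}, ...]. A call has 1 to 5 rows; each row shifts and turns the commanded pose from where the row before left it, along the tool's axes as they then stand; what a row does not reach is not made up. A row lasts 1/12 s, in which the tool goes at most 41.7 mm and 7.16 degrees, less where a joint would pass 70% of its speed; a pose out of reach is approached as far as the arm can. A call is refused whole if a number of a shift passes 41.7 or a number of a turn 7.16, either way. A call with a gripper value outside its range is refused whole. The fingers move at their own pace and stop on an object; "grip_force" is the grip in N (left out, the last holds). Time passes only in rows, so rows that do not move let the fingers close. It gives the time, the measured TCP pose, the force, the opening and the grip force at its end, in the units of the state.
- env.get_state(): the state, without advancing time (a new reading comes with each control period).
- env.read_camera(name): name is "side" or "top" or "wrist"; returns the picture (400x640x3 uint8, red, green, blue); there is no depth.
- env.get_calibration(name): a dict with "vertical_fov" (degrees; the focal length in pixels is half the picture's height over the tangent of half this angle, whatever the lens; pixels are square), "cx", "cy" (the principal point, pixels), "k1" (the pictures are not rectified: a ray, as slopes to the right and down, at radius r is drawn at 1 + k1 r^2 times it, then the intrinsics apply), "rvec" (rotation vector, rad) and "tvec" (3), from world to camera coordinates, as OpenCV has them; the wrist camera has in their place "tool_from_camera" (4x4, takes a point from camera to tool coordinates, whose origin is the TCP and whose axes are the flange's). Camera axes: x right, y down, z forward; pixel columns grow to the right and rows downward; lengths in m; the calibration is good to about 2 mm. A picture is of the moment at which its call begins: read the wrist's pose just before it. get_calibration takes no time and is no camera call.
- env.hand_in(): hands the job in; it is judged then, once.
The state is a dict: "clock": time; "joint_pos": joint angles; "qvel": joint speeds; "tau": joint torques, N m; "tcp_pos": TCP position; "orientation": TCP orientation; "wrist_force": force on the tool from outside, world axes, zero at the start; "ft_torque": the same for the moment, N m; "finger_gap": finger opening in m; "grip_force": force on a finger pad.
Only numpy, scipy, OpenCV 4.12 (cv2) and the standard library are available. Lean on these libraries where they do the work, as an engineer would, in place of code of your own. Each camera call takes 0.05 s, during which the arm holds its last target. There are 200 camera calls.

## Working session

There is one attempt and no reset: what is moved stays moved. The work goes in short steps, Python scripts to look and compute and a tool call to move; the robot and the scene stay as the last step left them, time stands still between calls to the robot, and variables do not carry over. Pictures are saved under pics/ and viewed, at most 10 in all, crops included, and the job is handed in when it is done.

Besides the shell and the picture viewer there is one more tool, called after ">>>" as name([rows], argument=value, ...), one row to a line, values as JSON. servo_tool: Moves the arm, as the interface text tells. Its arguments: {"type":"object","properties":{"increments":{"type":"array"},"grip_force":{"type":"number"}},"required":["increments"]}

```bash
mkdir -p pics; cat > h.py <<'E'
import numpy as np, cv2
from scipy.spatial.transform import Rotation as R
from workcell import env
def cal(n,st=None):
    c=env.get_calibration(n); f=200/np.tan(np.radians(c['vertical_fov'])/2)
    K=np.array([[f,0,c['cx']],[0,f,c['cy']],[0,0,1.]]); k=c['k1']
    if 'rvec' in c:
        Rm=cv2.Rodrigues(np.array(c['rvec'],float))[0]; t=np.array(c['tvec'],float).ravel()
    else:
        st=st or env.get_state(); q=st['orientation']; T=np.eye(4)
        T[:3,:3]=R.from_quat([q[1],q[2],q[3],q[0]]).as_matrix(); T[:3,3]=st['tcp_pos']
        M=np.linalg.inv(T@np.array(c['tool_from_camera'])); Rm=M[:3,:3]; t=M[:3,3]
    return K,np.array([k,0,0,0,0.]),Rm,t
def ray(C,uv):
    K,d,Rm,t=C
    p=cv2.undistortPoints(np.array(uv,float).reshape(-1,1,2),K,d).reshape(-1,2)
    v=np.c_[p,np.ones(len(p))]@Rm; return -Rm.T@t, v
def onz(C,uv,z):
    o,v=ray(C,uv); return o+v*((z-o[2])/v[:,2])[:,None]
def onplane(C,uv,p0,n):
    o,v=ray(C,uv); return o+v*(((p0-o)@n)/(v@n))[:,None]
def tri(C1,u1,C2,u2):
    o1,v1=ray(C1,u1);o2,v2=ray(C2,u2);v1=v1[0]/np.linalg.norm(v1);v2=v2[0]/np.linalg.norm(v2)
    s=np.linalg.lstsq(np.c_[v1,-v2],o2-o1,rcond=None)[0]
    a=o1+s[0]*v1;b=o2+s[1]*v2; return (a+b)/2,np.linalg.norm(a-b)
def proj(C,P):
    K,d,Rm,t=C
    return cv2.projectPoints(np.array(P,float).reshape(-1,1,3),cv2.Rodrigues(Rm)[0],t,K,d)[0].reshape(-1,2)
def snap(n,f):
    im=env.read_camera(n); cv2.imwrite('pics/'+f,im[:,:,::-1]); return im
E
python3 - <<'E'
from h import *
s=env.get_state(); print({k:np.round(v,3) for k,v in s.items()}, env.grip_point_offset)
a=snap('top','top0.png'); b=snap('side','side0.png'); w=snap('wrist','wrist0.png')
for n in('top','side'):
    K,d,Rm,t=cal(n); print(n,-Rm.T@t,Rm[2])
E
```

```text
{'clock': np.float64(0.0), 'joint_pos': array([ 1.116,  0.314,  0.045,  1.304, -0.   ,  1.431]), 'qvel': array([-0.002, -0.001,  0.001, -0.001,  0.   ,  0.001]), 'tau': array([ 1.0000e-03, -4.8062e+01,  2.9853e+01,  1.9000e-02, -0.0000e+00,
        0.0000e+00]), 'tcp_pos': array([0.178, 0.546, 0.23 ]), 'orientation': array([-0.   ,  0.157,  0.988, -0.001]), 'wrist_force': array([0.525, 0.52 , 0.114]), 'ft_torque': array([-0.019, -0.036,  0.03 ]), 'grip_force': np.float64(0.0), 'finger_gap': np.float64(0.086)} 0.0187
top [ 0.21432757 -0.0098909   1.43945284] [ 0.20898657  0.00369074 -0.97791155]
side [ 0.01682033 -0.78572554  0.89046415] [ 0.40964405  0.65823014 -0.63160497]
```

View pics/top0.png

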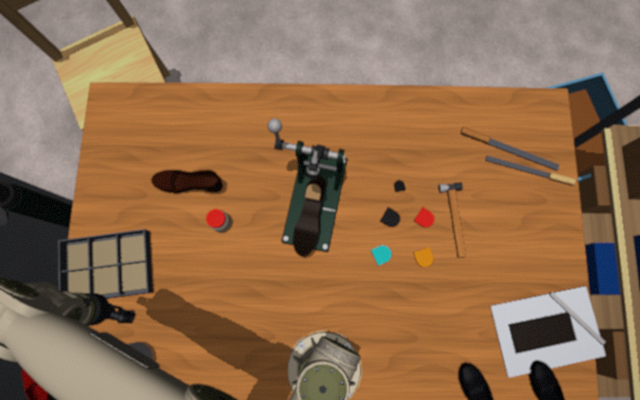

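View pics/side0.png

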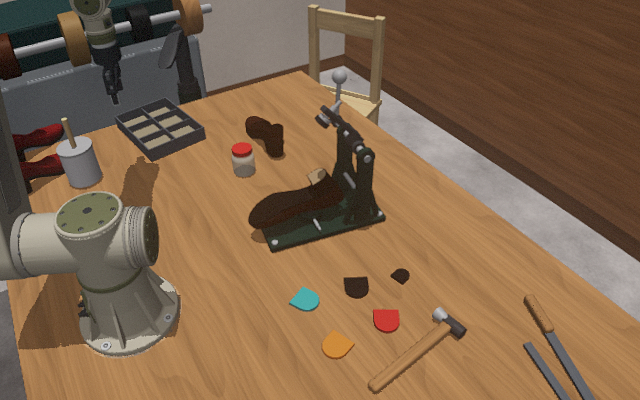

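```bash
python3 - <<'E'
from h import *
T=cal('top');S=cal('side'); a=cv2.imread('pics/top0.png'); b=cv2.imread('pics/side0.png')
print('f',T[0][0,0],S[0][0,0])
for n,C,im,box in(('top',T,a,(370,170,420,235)),('side',S,b,(335,262,415,300))):
    x0,y0,x1,y1=box; g=im[y0:y1,x0:x1].max(2); m=(g<75).astype(np.uint8)
    cs,_=cv2.findContours(m,cv2.RETR_EXTERNAL,cv2.CHAIN_APPROX_NONE)
    for c in cs:
        if cv2.contourArea(c)<25: continue
        uv=c.reshape(-1,2)+[x0,y0]; P=onz(C,uv,0.006)[:,:2].astype(np.float32)
        r=cv2.minAreaRect(P*1000); print(n,uv.mean(0),np.round(r[0],1),np.round(r[1],1),round(r[2],1), 'ctr',P.mean(0))
# tan heel
    
for n,im,box in(('top',a,(260,110,360,200)),('side',b,(290,60,390,200))):
    x0,y0,x1,y1=box; h=cv2.cvtColor(im[y0:y1,x0:x1],cv2.COLOR_BGR2HSV)
    
c1=cv2.resize(a[110:235,260:420],None,fx=5,fy=5,interpolation=cv2.INTER_CUBIC)[:600]
c2=cv2.resize(b[60:210,290:400],None,fx=4,fy=4,interpolation=cv2.INTER_CUBIC)
cv2.imwrite('pics/c1.png',c1);cv2.imwrite('pics/c2.png',c2)
E
```

```text
f 446.97992183738387 488.56479193994033
top [390.         217.74468085] [ 469.6 -210.6] [51.3 50.9] 60.3 ctr [ 0.47049332 -0.2083576 ]
top [399.20689655 185.86206897] [ 579.2 -241.2] [30.7 30. ] 0.8 ctr [ 0.5779368  -0.24051936]
side [355.95945946 286.06756757] [ 472.2 -213.6] [58.5 54.6] 61.2 ctr [ 0.47335583 -0.21030268]
side [400.48780488 275.34146341] [ 582. -241.] [42.2 35.8] 15.2 ctr [ 0.58070856 -0.24118294]
```

View pics/c1.png

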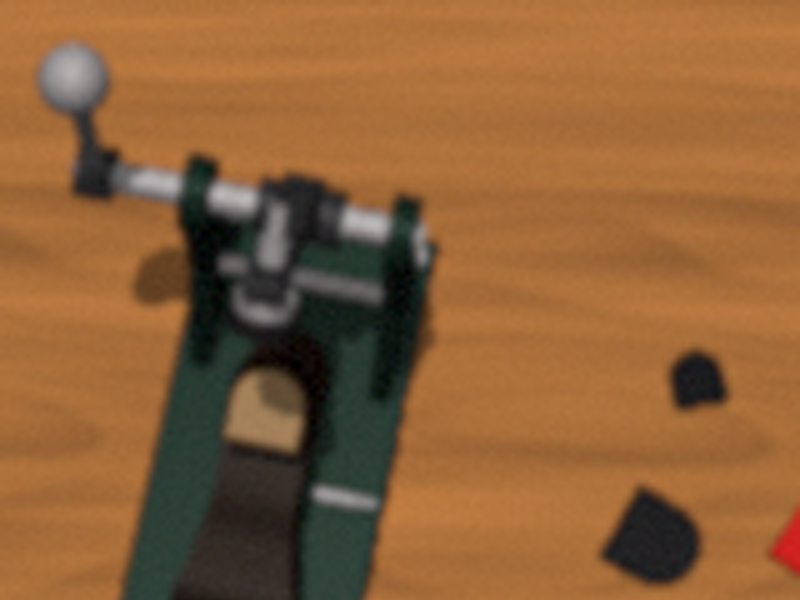

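View pics/c2.png

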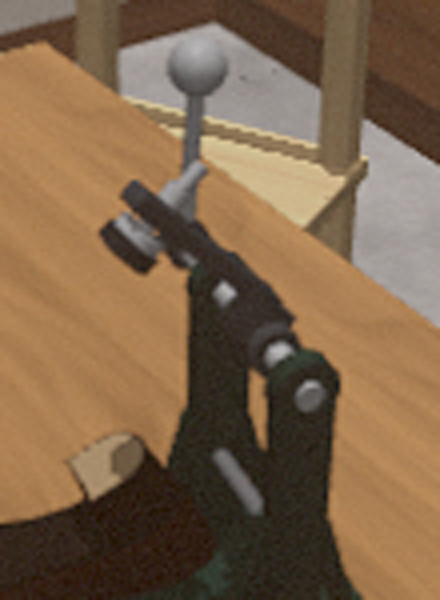

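```bash
python3 - <<'E'
from h import *
T=cal('top');S=cal('side')
kn=tri(T,[60/5*0+274.6,125.4],S,[339.5,76.75]); print('knob',kn)
sh=onz(T,[[279,144],[344.4,159]],0.217); print('shaft',sh, np.degrees(np.arctan2(*(sh[0]-sh[1])[1::-1])))
for z in(0.2,): print('shaftR tri',tri(T,[344.4,159],S,[367.5,158.75]))
c=onz(T,[[305,198],[320,200.4]],0.148-0.024*np.sin(np.radians(25))); print('breast',c)
print(tri(T,[305,198],S,[307,175]),tri(T,[320,200.4],S,[313,185]))
top=onz(T,[[313.6,183]],0.158);print('back',top)
print(np.round(env.get_calibration('wrist')['tool_from_camera'],3), env.get_calibration('wrist')['vertical_fov'])
E
```

```text
knob (array([0.65215533, 0.13533548, 0.34120345]), np.float64(0.0015147496440310205))
shaft [[ 0.6440227   0.13711018  0.217     ]
 [ 0.6013461  -0.05146583  0.217     ]] 77.24820784153951
shaftR tri (array([ 0.603631  , -0.05291142,  0.22042202]), np.float64(0.007112565014655201))
breast [[0.50328876 0.06269073 0.13785716]
 [0.4965674  0.01780943 0.13785716]]
(array([0.5056013 , 0.06162416, 0.13927663]), np.float64(0.005518856796453477)) (array([0.49739316, 0.01717802, 0.14085649]), np.float64(0.0031051993613510167))
back [[0.54461799 0.03722845 0.158     ]]
[[-0.001 -0.949 -0.317  0.081]
 [ 1.    -0.001  0.001 -0.001]
 [-0.001 -0.317  0.949 -0.142]
 [ 0.     0.     0.     1.   ]] 58.80804116978084
```

View pics/wrist0.png

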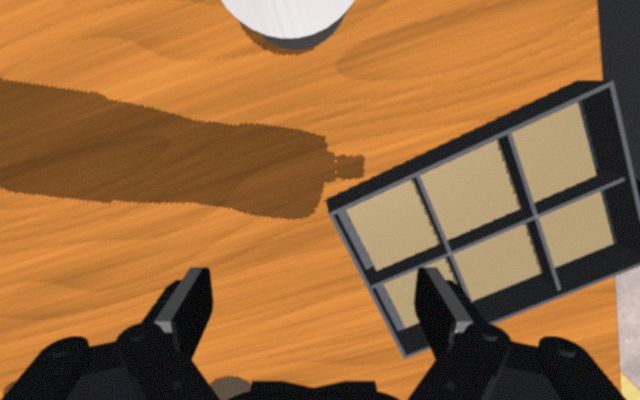

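>>> servo_tool([
  {"grip": 0, "x": -27, "y": -25.6, "z": -2, "roll": -5.5},
  {"grip": 0, "x": -27, "y": -25.6, "z": -2, "roll": 0},
  {"grip": 0, "x": -27, "y": -25.6, "z": -2, "roll": 0},
  {"grip": 0, "x": -27, "y": -25.6, "z": -2, "roll": 0},
  {"grip": 0, "x": -27, "y": -25.6, "z": -2, "roll": 0},
])

```text
clock: 0.57
tcp_pos: [0.2793, 0.3891, 0.2411]
orientation: [-0.0, 0.109, 0.994, -0.0]
wrist_force: [0.9, 0.3, -0.9]
finger_gap: 0.0852
grip_force: 0.0
```

>>> servo_tool([
  {"grip": 0, "x": -27, "y": -25.6, "z": -2, "roll": 0},
  {"grip": 0, "x": -27, "y": -25.6, "z": -2, "roll": 0},
  {"grip": 0, "x": -27, "y": -25.6, "z": -2, "roll": 0},
  {"grip": 0, "x": -27, "y": -25.6, "z": -2, "roll": 0},
  {"grip": 0, "x": -20, "y": -25.6, "z": -2, "roll": 0},
])

```text
clock: 0.98
tcp_pos: [0.3774, 0.2362, 0.2513]
orientation: [0.0, 0.109, 0.994, 0.0]
wrist_force: [0.9, 0.7, 0.1]
finger_gap: 0.0858
grip_force: 0.0
```

```bash
python3 - <<'E'
from h import *
s=env.get_state();q=s['orientation'];M=R.from_quat([q[1],q[2],q[3],q[0]]).as_matrix()
print(s['clock'],s['tcp_pos'],s['joint_pos'],'yawx',np.degrees(np.arctan2(M[1,0],M[0,0])),M[:,2])
E
```

```text
0.9833 [0.37744202 0.23615979 0.25126942] [ 3.78567696e-01  5.53606620e-02 -2.22691465e-01  1.29211661e+00
 -2.00841724e-04  5.97977558e-01] yawx 167.42873394531932 [ 6.57383306e-04  4.53301503e-05 -9.99999783e-01]
```

>>> servo_tool([
  {"grip": 0, "x": -20.8, "y": -32.2, "z": -2, "roll": 0},
  {"grip": 0, "x": -20.8, "y": -32.2, "z": -2, "roll": 0},
  {"grip": 0, "x": -20.8, "y": -32.2, "z": -2, "roll": 0},
  {"grip": 0, "x": -20.8, "y": -32.2, "z": -2, "roll": 0},
  {"grip": 0, "x": -20.8, "y": -32.2, "z": -2, "roll": 0},
])

```text
clock: 1.4
tcp_pos: [0.4428, 0.0564, 0.2613]
orientation: [-0.0, 0.109, 0.994, 0.0]
wrist_force: [0.3, 1.0, -0.3]
finger_gap: 0.0854
grip_force: 0.0
```

>>> servo_tool([
  {"grip": 0, "x": 0, "y": 0, "z": 0, "roll": 0},
  {"grip": 0, "x": 0, "y": 0, "z": 0, "roll": 0},
])

```text
clock: 1.57
tcp_pos: [0.4432, 0.0564, 0.261]
orientation: [-0.0, 0.112, 0.994, 0.0]
wrist_force: [-0.1, 1.1, -0.1]
finger_gap: 0.0856
grip_force: 0.0
```

```bash
python3 - <<'E'
from h import *
s=env.get_state();print(s['tcp_pos'],s['qvel']);im=snap('wrist','w1.png')
E
```

```text
[0.44315837 0.05635619 0.26101423] [ 0.05948692 -0.01182432 -0.0171648   0.00996169  0.00929445  0.0100677 ]
```

View pics/w1.png

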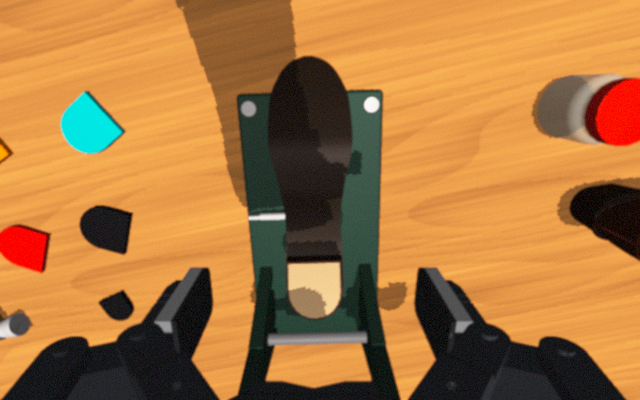

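```bash
cat > meas.py <<'E'
from h import *
def heel(im,C,roi,yaw):
    x0,y0,x1,y1=roi; h=cv2.cvtColor(im[y0:y1,x0:x1],cv2.COLOR_RGB2HSV)
    m=((h[:,:,2]>95)&(h[:,:,0]<30)&(h[:,:,1]>40)).astype(np.uint8)
    cs,_=cv2.findContours(m,cv2.RETR_EXTERNAL,cv2.CHAIN_APPROX_NONE); c=max(cs,key=cv2.contourArea)
    uv=c.reshape(-1,2)+[x0,y0]; P0=np.array([.522,.038,.148]); a=np.radians(25); y=np.radians(yaw)
    ex=np.array([np.cos(y)*np.cos(a),np.sin(y)*np.cos(a),-np.sin(a)]); ey=np.array([np.sin(y),-np.cos(y),0])*-1
    n=np.cross(ex,ey); 
    P=onplane(C,uv,P0,n); q=np.c_[(P-P0)@ex,(P-P0)@ey]*1000
    return uv,P0,ex,ey,n,q
def dpiece(im,C,roi,z,thr=70):
    x0,y0,x1,y1=roi; m=(im[y0:y1,x0:x1].max(2)<thr).astype(np.uint8)
    cs,_=cv2.findContours(m,cv2.RETR_EXTERNAL,cv2.CHAIN_APPROX_NONE); c=max(cs,key=cv2.contourArea)
    uv=c.reshape(-1,2)+[x0,y0]; P=onz(C,uv,z)[:,:2]
    r=cv2.minAreaRect((P*1000).astype(np.float32)); return uv,P,r
E
python3 - <<'E'
from meas import *
im=cv2.imread('pics/w1.png')[:,:,::-1].copy();C=cal('wrist')
uv,P0,ex,ey,n,q=heel(im,C,(280,250,350,325),167.4)
print(n,uv.min(0),uv.max(0),q.min(0),q.max(0),'mid',(q.min(0)+q.max(0))/2)
b=q[q[:,0]>q[:,0].max()-2]; print('breast slope deg',np.degrees(np.polyfit(b[:,1],b[:,0],1)[0]))
r=cv2.minAreaRect(q.astype(np.float32));print(r)
off=(q.min(0)+q.max(0))/2000; print('heel ctr',P0+off[0]*ex+off[1]*ey)
for z in(.004,.008):
    u,P,r=dpiece(im,C,(70,195,145,262),z); print(z,u.min(0),u.max(0),r)
print('shaft',onz(C,[[268,340],[366,338]],0.1))
cv2.imwrite('pics/c3.png',cv2.resize(im[60:330,0:350,::-1],None,fx=2,fy=2))
E
```

```text
[-0.41244025  0.09219132  0.90630779] [287 262] [341 318] [-23.57787541 -24.09592068] [21.88708945 20.85381198] mid [-0.84539298 -1.62105435]
breast slope deg -1.080382061385986
((-0.8304519653320312, -1.7045040130615234), (45.52104949951172, 44.872798919677734), 0.33002859354019165)
heel ctr [0.52310136 0.03941488 0.14835728]
0.004 [ 81 206] [131 252] ((471.5577087402344, -211.03375244140625), (57.509559631347656, 56.45753479003906), 60.148555755615234)
0.008 [ 81 206] [131 252] ((470.4735412597656, -208.17471313476562), (56.93378448486328, 55.89231491088867), 60.148555755615234)
shaft [[ 0.60167171 -0.02713404  0.1       ]
 [ 0.62173219  0.0727623   0.1       ]]
```

View pics/c3.png

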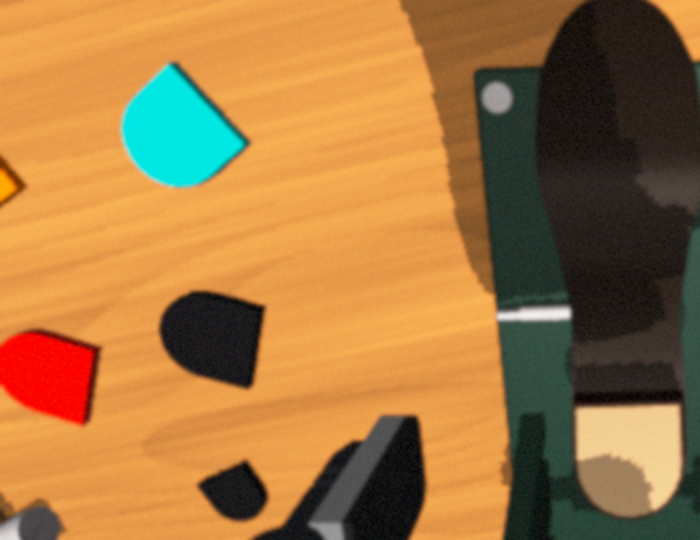

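>>> servo_tool([
  {"grip": 0, "x": -13, "y": -33.9, "z": 0, "roll": 0},
  {"grip": 0, "x": -13, "y": -33.9, "z": 0, "roll": 0},
  {"grip": 0, "x": -13, "y": -33.9, "z": 0, "roll": 0},
  {"grip": 0, "x": -13, "y": -33.9, "z": 0, "roll": 0},
  {"grip": 0, "x": -13, "y": -33.9, "z": 0, "roll": 0},
])

```text
clock: 2.03
tcp_pos: [0.4693, -0.1208, 0.2613]
orientation: [-0.0, 0.107, 0.994, 0.0]
wrist_force: [1.3, -1.0, -0.5]
finger_gap: 0.0853
grip_force: 0.0
```

>>> servo_tool([
  {"grip": 0, "x": -13, "y": -33.9, "z": 0, "roll": 0},
  {"grip": 0, "x": -13, "y": -33.9, "z": 0, "roll": 0},
  {"grip": 0.27, "x": 0, "y": 0, "z": 5, "roll": 7.15},
  {"grip": 0.27, "x": 0, "y": 0, "z": 5, "roll": 7.15},
  {"grip": 0.27, "x": 0, "y": 0, "z": 5, "roll": 7.15},
])

```text
clock: 2.45
tcp_pos: [0.4803, -0.192, 0.2456]
orientation: [-0.001, 0.295, 0.956, 0.0]
wrist_force: [0.9, 0.6, 0.9]
finger_gap: 0.0623
grip_force: 0.0
```

>>> servo_tool([
  {"grip": 0.27, "x": 0, "y": 0, "z": 12, "roll": 7.15},
  {"grip": 0.27, "x": 0, "y": 0, "z": 12, "roll": 7.15},
  {"grip": 0.27, "x": 0, "y": 0, "z": 12, "roll": 7.15},
  {"grip": 0.27, "x": 0, "y": 0, "z": 12, "roll": 7.15},
  {"grip": 0.27, "x": 0, "y": 0, "z": 12, "roll": 7.15},
])

```text
clock: 2.87
tcp_pos: [0.4803, -0.1908, 0.1856]
orientation: [-0.0, 0.573, 0.82, 0.0]
wrist_force: [0.0, 0.6, -0.6]
finger_gap: 0.0623
grip_force: 0.0
```

>>> servo_tool([
  {"grip": 0.27, "x": 0, "y": 0, "z": 12, "roll": 7.15},
  {"grip": 0.27, "x": 0, "y": 0, "z": 12, "roll": 7.15},
  {"grip": 0.27, "x": 0, "y": 0, "z": 12, "roll": 7.15},
  {"grip": 0.27, "x": 0, "y": 0, "z": 12, "roll": 7.15},
  {"grip": 0.27, "x": 0, "y": 0, "z": 12, "roll": 7.15},
])

```text
clock: 3.28
tcp_pos: [0.4803, -0.1908, 0.1256]
orientation: [-0.0, 0.797, 0.604, 0.0]
wrist_force: [-0.2, 0.3, -0.2]
finger_gap: 0.0623
grip_force: 0.0
```

>>> servo_tool([
  {"grip": 0.27, "x": 0, "y": 0, "z": 0, "roll": 7.15},
  {"grip": 0.27, "x": 0, "y": 0, "z": 0, "roll": 7.15},
  {"grip": 0.27, "x": 0, "y": 0, "z": 0, "roll": 0},
  {"grip": 0.27, "x": 0, "y": 0, "z": 0, "roll": 0},
])

```text
clock: 3.62
tcp_pos: [0.4803, -0.1915, 0.1262]
orientation: [-0.0, 0.864, 0.504, -0.0]
wrist_force: [0.5, 0.1, -0.1]
finger_gap: 0.0625
grip_force: 0.0
```

```bash
cat >> meas.py <<'E'
def pose():
    s=env.get_state();q=s['orientation'];M=R.from_quat([q[1],q[2],q[3],q[0]]).as_matrix()
    print(round(float(s['clock']),2),np.round(s['tcp_pos'],4),'yaw',round(float(np.degrees(np.arctan2(M[1,0],M[0,0]))),2),'F',np.round(s['wrist_force'],1),'gap',s['finger_gap'],s['grip_force']); return s,M
E
python3 - <<'E'
from meas import *
s,M=pose(); C=cal('wrist',s); im=snap('wrist','w2.png')
for box in((150,100,500,400),):
    m=(im.max(2)<60)
for z in(.004,.008):
    uv,P,r=dpiece(im,C,(215,60,415,330),z); print(uv.min(0),uv.max(0),r)
    if z==.004:
        d=(np.array(r[0])/1000-s['tcp_pos'][:2]); print('ctr in tool mm',1000*d@M[:2,:2])
E
```

```text
3.62 [ 0.4803 -0.1915  0.1262] yaw 60.56 F [ 0.5  0.1 -0.1] gap 0.06253592831337594 0.0
[282 182] [353 251] ((472.0144958496094, -212.9498748779297), (58.9359130859375, 56.1169548034668), 59.227806091308594)
ctr in tool mm [-22.78614412   3.34699408]
[282 182] [353 251] ((472.74114990234375, -211.5698699951172), (58.0452995300293, 55.26890563964844), 59.227783203125)
```

View pics/w2.png

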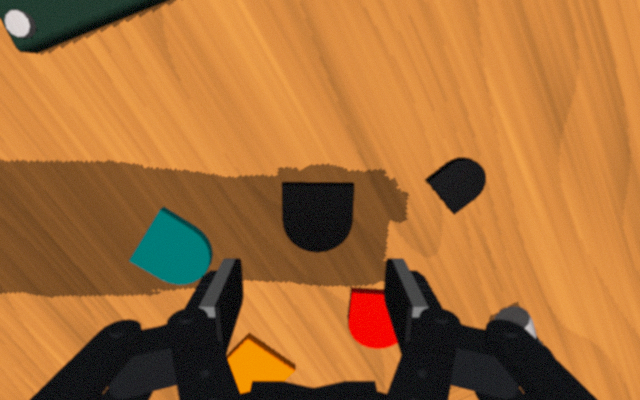

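>>> servo_tool([
  {"grip": 0.27, "x": 0, "y": 3, "z": 25, "roll": 1},
  {"grip": 0.27, "x": 0, "y": 0, "z": 25, "roll": 0},
  {"grip": 0.27, "x": 0, "y": 0, "z": 25, "roll": 0},
  {"grip": 0.27, "x": 0, "y": 0, "z": 25, "roll": 0},
  {"grip": 0.27, "x": 0, "y": 0, "z": 15, "roll": 0},
])

```text
clock: 4.08
tcp_pos: [0.4817, -0.1934, 0.0092]
orientation: [-0.001, 0.869, 0.496, -0.0]
wrist_force: [-0.0, -0.4, -0.7]
finger_gap: 0.0623
grip_force: 0.0
```

>>> servo_tool([
  {"grip": 0.27, "x": 0, "y": 0, "z": 5, "roll": 0},
  {"grip": 0.27, "x": 0, "y": 0, "z": 2, "roll": 0},
  {"grip": 0.27, "x": 0, "y": 0, "z": 2, "roll": 0},
  {"grip": 0.27, "x": 0, "y": 0, "z": 1, "roll": 0},
])

```text
clock: 4.42
tcp_pos: [0.4837, -0.195, 0.0022]
orientation: [0.001, 0.869, 0.494, 0.001]
wrist_force: [0.1, 0.8, 0.6]
finger_gap: 0.0624
grip_force: 0.0
```

>>> servo_tool([
  {"grip": 0.27, "x": 0, "y": 0, "z": 1, "roll": 0},
  {"grip": 0.27, "x": 0, "y": 0, "z": 1, "roll": 0},
])

```text
clock: 4.58
tcp_pos: [0.4835, -0.1951, 0.0002]
orientation: [0.001, 0.869, 0.494, 0.001]
wrist_force: [1.0, 0.5, 0.7]
finger_gap: 0.0623
grip_force: 0.0
```

>>> servo_tool([
  {"grip": 0.27, "x": 0, "y": 0, "z": 1, "roll": 0},
  {"grip": 0.27, "x": 0, "y": 0, "z": 1, "roll": 0},
])

```text
clock: 4.75
tcp_pos: [0.483, -0.1949, -0.0023]
orientation: [0.0, 0.869, 0.494, 0.0]
wrist_force: [0.0, -0.3, 0.1]
finger_gap: 0.0626
grip_force: 0.0
```

>>> servo_tool([
  {"grip": 0.27, "x": 0, "y": 0, "z": 1, "roll": 0},
  {"grip": 0.27, "x": 0, "y": 0, "z": 1, "roll": 0},
])

```text
clock: 4.92
tcp_pos: [0.4827, -0.1947, -0.0047]
orientation: [0.0, 0.869, 0.494, 0.0]
wrist_force: [-0.5, 0.5, 0.0]
finger_gap: 0.0623
grip_force: 0.0
```

>>> servo_tool([
  {"grip": 0.6, "x": 0, "y": 0, "z": 0, "roll": 0},
  {"grip": 0.6, "x": 0, "y": 0, "z": 0, "roll": 0},
  {"grip": 0.6, "x": 0, "y": 0, "z": 0, "roll": 0},
  {"grip": 0.6, "x": 0, "y": 0, "z": 0, "roll": 0},
  {"grip": 0.6, "x": 0, "y": 0, "z": 0, "roll": 0},
], grip_force=30)

```text
clock: 5.33
tcp_pos: [0.4835, -0.1951, -0.0039]
orientation: [0.001, 0.869, 0.494, 0.0]
wrist_force: [0.1, -0.1, 6.9]
finger_gap: 0.0548
grip_force: 35.3
```

>>> servo_tool([
  {"grip": 0.6, "x": 0, "y": 0, "z": -5, "roll": 0},
  {"grip": 0.6, "x": 0, "y": 0, "z": -20, "roll": 0},
  {"grip": 0.6, "x": 0, "y": 0, "z": -30, "roll": 0},
  {"grip": 0.6, "x": 0, "y": 0, "z": -40, "roll": 0},
  {"grip": 0.6, "x": 0, "y": 0, "z": -40, "roll": 0},
])

```text
clock: 5.75
tcp_pos: [0.4814, -0.1939, 0.1309]
orientation: [-0.001, 0.869, 0.494, -0.001]
wrist_force: [1.1, -1.1, -1.0]
finger_gap: 0.0549
grip_force: 32.1
```

>>> servo_tool([
  {"grip": 0.6, "x": 0, "y": 0, "z": -40, "roll": 0},
  {"grip": 0.6, "x": 0, "y": 0, "z": -40, "roll": 0},
  {"grip": 0.6, "x": 0, "y": 0, "z": 0, "roll": 0},
  {"grip": 0.6, "x": 0, "y": 0, "z": 0, "roll": 0},
])

```text
clock: 6.08
tcp_pos: [0.4842, -0.1956, 0.2132]
orientation: [0.003, 0.869, 0.494, 0.002]
wrist_force: [-0.0, -0.9, -1.4]
finger_gap: 0.0549
grip_force: 32.1
```

```bash
python3 - <<'E'
from meas import *
s,M=pose(); im=snap('wrist','w3.png')
E
```

```text
6.08 [ 0.4842 -0.1956  0.2132] yaw 59.22 F [-0.  -0.9 -1.4] gap 0.05494292885184278 32.08948016166687
```

View pics/w3.png

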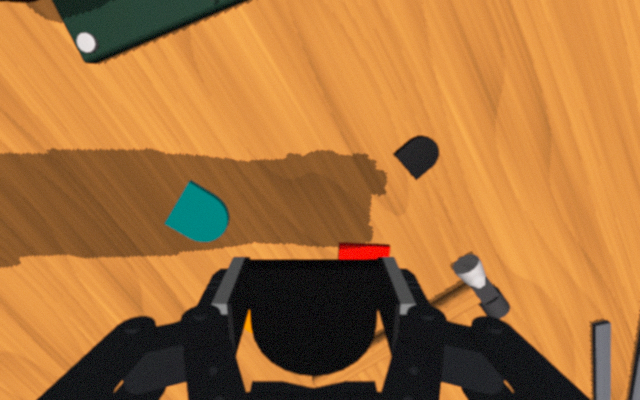

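>>> servo_tool([
  {"grip": 0.6, "x": 0, "y": 0, "z": 0, "roll": -7.15},
  {"grip": 0.6, "x": 0, "y": 0, "z": 0, "roll": -7.15},
  {"grip": 0.6, "x": 0, "y": 0, "z": 0, "roll": -7.15},
  {"grip": 0.6, "x": 0, "y": 0, "z": 0, "roll": -7.15},
  {"grip": 0.6, "x": 0, "y": 0, "z": 0, "roll": -7.15},
])

```text
clock: 6.55
tcp_pos: [0.4813, -0.1938, 0.2076]
orientation: [-0.002, 0.674, 0.739, -0.0]
wrist_force: [0.0, -0.2, -1.1]
finger_gap: 0.0552
grip_force: 32.1
```

>>> servo_tool([
  {"grip": 0.6, "x": 0, "y": 0, "z": 0, "roll": -7.15},
  {"grip": 0.6, "x": 0, "y": 0, "z": 0, "roll": -7.15},
  {"grip": 0.6, "x": 0, "y": 0, "z": 0, "roll": -7.15},
  {"grip": 0.6, "x": 0, "y": 0, "z": 0, "roll": -7.15},
  {"grip": 0.6, "x": 0, "y": 0, "z": 0, "roll": -7.15},
])

```text
clock: 6.97
tcp_pos: [0.4813, -0.1939, 0.2076]
orientation: [-0.002, 0.414, 0.91, 0.0]
wrist_force: [-0.1, -1.1, -0.5]
finger_gap: 0.0552
grip_force: 32.1
```

>>> servo_tool([
  {"grip": 0.6, "x": 0, "y": 0, "z": 0, "roll": -7.15},
  {"grip": 0.6, "x": 0, "y": 0, "z": 0, "roll": -7.15},
  {"grip": 0.6, "x": 0, "y": 0, "z": 0, "roll": -7.15},
  {"grip": 0.6, "x": 0, "y": 0, "z": 0, "roll": -7.15},
  {"grip": 0.6, "x": 0, "y": 0, "z": 0, "roll": -7.15},
])

```text
clock: 7.38
tcp_pos: [0.4813, -0.1939, 0.2076]
orientation: [-0.002, 0.115, 0.993, 0.001]
wrist_force: [0.5, 0.4, -0.8]
finger_gap: 0.0553
grip_force: 32.1
```

>>> servo_tool([
  {"grip": 0.6, "x": 14, "y": 33, "z": 0, "roll": -1.15},
  {"grip": 0.6, "x": 14, "y": 33, "z": 0, "roll": 0},
  {"grip": 0.6, "x": 14, "y": 33, "z": 0, "roll": 0},
  {"grip": 0.6, "x": 14, "y": 33, "z": 0, "roll": 0},
  {"grip": 0.6, "x": 14, "y": 33, "z": 0, "roll": 0},
])

```text
clock: 7.8
tcp_pos: [0.4482, -0.0167, 0.2079]
orientation: [-0.002, 0.108, 0.994, 0.0]
wrist_force: [1.1, 0.4, -0.5]
finger_gap: 0.0552
grip_force: 32.1
```

>>> servo_tool([
  {"grip": 0.6, "x": 16, "y": 35, "z": 0, "roll": 0},
  {"grip": 0.6, "x": 16, "y": 35, "z": 0, "roll": 0},
  {"grip": 0.6, "x": 0, "y": 0, "z": 0, "roll": 0},
  {"grip": 0.6, "x": 0, "y": 0, "z": 0, "roll": 0},
])

```text
clock: 8.13
tcp_pos: [0.4322, 0.0587, 0.2084]
orientation: [-0.002, 0.106, 0.994, -0.0]
wrist_force: [1.0, -0.5, -0.2]
finger_gap: 0.0549
grip_force: 32.1
```

```bash
cat >> meas.py <<'E'
H=np.array([.523,.0395,.148]); YAW=167.6
def rel():
    s,M=pose(); y=np.radians(YAW); u=np.array([np.cos(y),np.sin(y)]); v=np.array([np.sin(y),-np.cos(y)])
    d=s['tcp_pos'][:2]-H[:2]; print('s,t of tcp mm',np.round(1000*d@u,1),np.round(1000*d@v,1)); return s,M
E
python3 - <<'E'
from meas import *
C=env.get_calibration('wrist')
s,M=rel(); Cw=cal('wrist',s); im=snap('wrist','w4.png')
# breast edge of held lift in tool coords at top-face plane tool z=-12
g=im.max(2); 
P=onz(Cw,[[244,260],[314,260],[386,260]],s['tcp_pos'][2]+.012)
d=P-s['tcp_pos']; print('breast tool',np.round(1000*d@M,1))
P=onz(Cw,[[314,375]],s['tcp_pos'][2]+.012); print('round end',np.round(1000*(P-s['tcp_pos'])@M,1))
E
```

```text
8.13 [0.4322 0.0587 0.2084] yaw 167.89 F [ 1.  -0.5 -0.2] gap 0.0549060344719222 32.14343190193176
s,t of tcp mm 92.8 -0.7
breast tool [[ 11.5 -29.3 -11.9]
 [ 11.4  -0.5 -12. ]
 [ 11.4  29.2 -12. ]]
round end [[-48.3  -0.5 -12.2]]
```

View pics/w4.png

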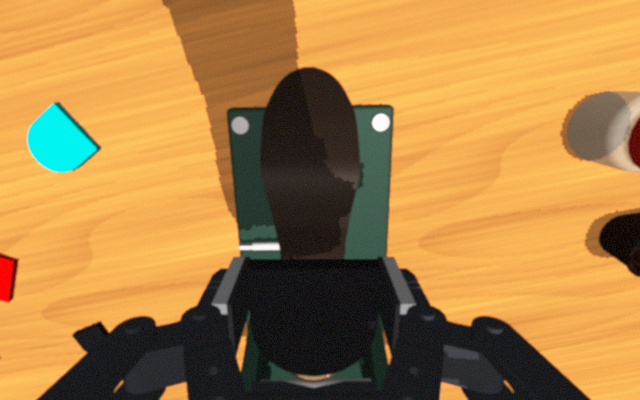

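>>> servo_tool([
  {"grip": 0.6, "x": 0, "y": 0.7, "z": 20, "roll": 0.3},
  {"grip": 0.6, "x": 0, "y": 0, "z": 20, "roll": 0},
  {"grip": 0.6, "x": -10, "y": 0, "z": 0, "roll": 0},
  {"grip": 0.6, "x": -10, "y": 0, "z": 0, "roll": 0},
  {"grip": 0.6, "x": -10, "y": 0, "z": 0, "roll": 0},
])

```text
clock: 8.6
tcp_pos: [0.4654, 0.0496, 0.1707]
orientation: [0.0, 0.111, 0.994, -0.0]
wrist_force: [0.2, -0.5, -1.0]
finger_gap: 0.0554
grip_force: 32.1
```

>>> servo_tool([
  {"grip": 0.6, "x": -5, "y": 0, "z": 0, "roll": 0},
  {"grip": 0.6, "x": -5, "y": 0, "z": 0, "roll": 0},
  {"grip": 0.6, "x": 0, "y": 0, "z": 0, "roll": 0},
])

```text
clock: 8.85
tcp_pos: [0.4753, 0.0481, 0.171]
orientation: [0.001, 0.111, 0.994, 0.0]
wrist_force: [-0.1, -0.4, 0.4]
finger_gap: 0.0552
grip_force: 32.1
```

>>> servo_tool([
  {"grip": 0.6, "x": -3, "y": 0, "z": 0, "roll": 0},
  {"grip": 0.6, "x": -3, "y": 0, "z": 0, "roll": 0},
  {"grip": 0.6, "x": 0, "y": 0, "z": 0, "roll": 0},
])

```text
clock: 9.1
tcp_pos: [0.4797, 0.0474, 0.1705]
orientation: [0.0, 0.11, 0.994, 0.0]
wrist_force: [-0.2, 0.3, 0.3]
finger_gap: 0.0547
grip_force: 32.1
```

```bash
python3 - <<'E'
from meas import *
rel(); a=snap('side','side1.png'); cv2.imwrite('pics/c4.png',cv2.resize(a[50:210,240:400,::-1],None,fx=3.7,fy=3.7,interpolation=cv2.INTER_CUBIC))
E
```

```text
9.1 [0.4797 0.0474 0.1705] yaw 167.32 F [-0.2  0.3  0.3] gap 0.05472277488865445 32.14716911315918
s,t of tcp mm 44.0 -1.6
```

View pics/c4.png

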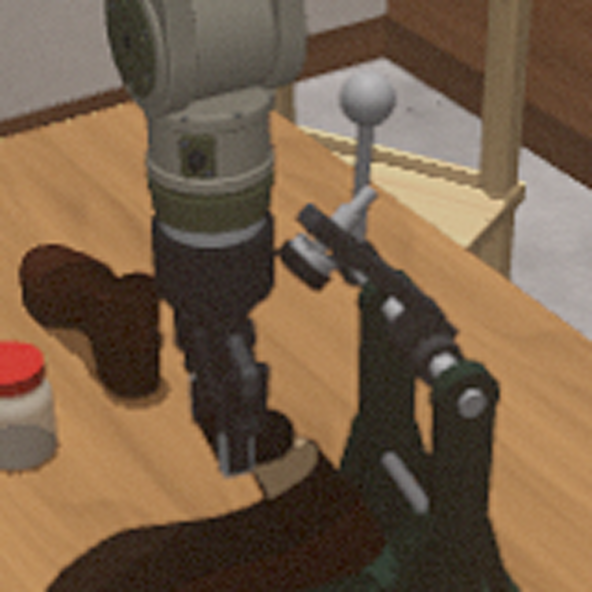

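>>> servo_tool([
  {"grip": 0.6, "x": -3, "y": 1.5, "z": 0, "roll": -0.3},
  {"grip": 0.6, "x": -3, "y": 0, "z": 0, "roll": 0},
  {"grip": 0.6, "x": 0, "y": 0, "z": 0, "roll": 0},
])

```text
clock: 9.4
tcp_pos: [0.4843, 0.048, 0.1701]
orientation: [-0.001, 0.108, 0.994, 0.0]
wrist_force: [-3.6, 0.9, 0.1]
finger_gap: 0.0548
grip_force: 32.1
```

>>> servo_tool([
  {"grip": 0.6, "x": -2, "y": 0, "z": 0, "roll": 0},
  {"grip": 0.6, "x": -1.5, "y": 0, "z": 0, "roll": 0},
  {"grip": 0.6, "x": 0, "y": 0, "z": 0, "roll": 0},
])

```text
clock: 9.65
tcp_pos: [0.4867, 0.0475, 0.1701]
orientation: [-0.002, 0.107, 0.994, 0.0]
wrist_force: [-6.6, 2.1, 1.0]
finger_gap: 0.0551
grip_force: 32.1
```

>>> servo_tool([
  {"grip": 0.6, "x": 0, "y": 0, "z": 6, "roll": 0},
  {"grip": 0.6, "x": 0, "y": 0, "z": 5, "roll": 0},
  {"grip": 0.6, "x": 0, "y": 0, "z": 0, "roll": 0},
])

```text
clock: 9.9
tcp_pos: [0.4868, 0.0473, 0.1581]
orientation: [-0.002, 0.108, 0.994, 0.0]
wrist_force: [-3.2, 0.5, -2.5]
finger_gap: 0.0549
grip_force: 32.1
```

```bash
python3 - <<'E'
from meas import *
rel()
E
```

```text
9.9 [0.4868 0.0473 0.1581] yaw 167.65 F [-3.2  0.5 -2.5] gap 0.0548760839666899 32.14703142642975
s,t of tcp mm 37.0 -0.1
```

>>> servo_tool([
  {"grip": 0.6, "x": -2, "y": 0, "z": 0, "roll": 0},
  {"grip": 0.6, "x": 0, "y": 0, "z": 0, "roll": 0},
  {"grip": 0.6, "x": 0, "y": 0, "z": 0, "roll": 0},
])

```text
clock: 10.15
tcp_pos: [0.489, 0.0469, 0.1588]
orientation: [-0.002, 0.108, 0.994, 0.0]
wrist_force: [-7.3, 2.4, -0.6]
finger_gap: 0.0549
grip_force: 32.1
```

>>> servo_tool([
  {"grip": 0.6, "x": -2, "y": 0, "z": 0, "roll": 0},
  {"grip": 0.6, "x": 0, "y": 0, "z": 0, "roll": 0},
  {"grip": 0.6, "x": 0, "y": 0, "z": 0, "roll": 0},
])

```text
clock: 10.4
tcp_pos: [0.4887, 0.0469, 0.1587]
orientation: [-0.004, 0.107, 0.994, 0.0]
wrist_force: [-14.9, 2.2, 3.9]
finger_gap: 0.0551
grip_force: 32.1
```

>>> servo_tool([
  {"grip": 0.6, "x": 10, "y": 0, "z": -5, "roll": 0},
  {"grip": 0.6, "x": 15, "y": 0, "z": -15, "roll": 0},
  {"grip": 0.6, "x": 10, "y": 0, "z": -20, "roll": 0},
  {"grip": 0.6, "x": 0, "y": -33, "z": 0, "roll": 0},
  {"grip": 0.6, "x": -4, "y": -33, "z": 0, "roll": 0},
])

```text
clock: 10.82
tcp_pos: [0.4488, -0.0112, 0.2014]
orientation: [0.002, 0.105, 0.994, -0.0]
wrist_force: [1.0, -1.2, -0.4]
finger_gap: 0.0548
grip_force: 32.2
```

>>> servo_tool([
  {"grip": 0.6, "x": -4, "y": -33, "z": 0, "roll": 0},
  {"grip": 0.6, "x": -4, "y": -33, "z": 0, "roll": 0},
  {"grip": 0.6, "x": -5, "y": -36, "z": 10, "roll": 0},
  {"grip": 0.6, "x": 0, "y": 0, "z": 35, "roll": 0},
  {"grip": 0.6, "x": 0, "y": 0, "z": 35, "roll": 0},
])

```text
clock: 11.23
tcp_pos: [0.4416, -0.1177, 0.1207]
orientation: [0.004, 0.11, 0.994, -0.001]
wrist_force: [0.5, 0.4, -1.4]
finger_gap: 0.0549
grip_force: 32.2
```

>>> servo_tool([
  {"grip": 0.6, "x": 0, "y": 0, "z": 35, "roll": 0},
  {"grip": 0.6, "x": 0, "y": 0, "z": 35, "roll": 0},
  {"grip": 0.6, "x": 0, "y": 0, "z": 30, "roll": 0},
  {"grip": 0.6, "x": 0, "y": 0, "z": 5, "roll": 0},
  {"grip": 0.6, "x": 0, "y": 0, "z": 0, "roll": 0},
])

```text
clock: 11.65
tcp_pos: [0.4378, -0.1137, 0.0132]
orientation: [-0.002, 0.108, 0.994, 0.001]
wrist_force: [-1.1, 0.6, 0.2]
finger_gap: 0.0545
grip_force: 32.2
```

>>> servo_tool([
  {"grip": 0.6, "x": 0, "y": 0, "z": 8, "roll": 0},
  {"grip": 0.6, "x": 0, "y": 0, "z": 4, "roll": 0},
  {"grip": 0.6, "x": 0, "y": 0, "z": 2, "roll": 0},
  {"grip": 0.6, "x": 0, "y": 0, "z": 0, "roll": 0},
])

```text
clock: 11.98
tcp_pos: [0.4399, -0.1145, 0.001]
orientation: [0.001, 0.108, 0.994, -0.0]
wrist_force: [-0.1, 0.2, 0.2]
finger_gap: 0.055
grip_force: 32.2
```

>>> servo_tool([
  {"grip": 0.6, "x": 0, "y": 0, "z": 1.5, "roll": 0},
  {"grip": 0.6, "x": 0, "y": 0, "z": 0, "roll": 0},
])

```text
clock: 12.15
tcp_pos: [0.4395, -0.1144, -0.0008]
orientation: [0.001, 0.108, 0.994, -0.0]
wrist_force: [0.8, 0.1, -0.6]
finger_gap: 0.0552
grip_force: 32.2
```

>>> servo_tool([
  {"grip": 0.6, "x": 0, "y": 0, "z": 2, "roll": 0},
  {"grip": 0.27, "x": 0, "y": 0, "z": 0, "roll": 0},
  {"grip": 0.27, "x": 0, "y": 0, "z": 0, "roll": 0},
  {"grip": 0.27, "x": 4.5, "y": 0, "z": 0, "roll": 0},
  {"grip": 0.27, "x": 4.5, "y": 0, "z": 0, "roll": 0},
])

```text
clock: 12.57
tcp_pos: [0.4301, -0.1123, -0.0032]
orientation: [0.0, 0.108, 0.994, 0.0]
wrist_force: [-0.3, 0.2, 0.1]
finger_gap: 0.0627
grip_force: 0.0
```

>>> servo_tool([
  {"grip": 0.27, "x": 0, "y": 0, "z": 1, "roll": 0},
  {"grip": 0.27, "x": 0, "y": 0, "z": 0, "roll": 0},
])

```text
clock: 12.73
tcp_pos: [0.4297, -0.112, -0.0044]
orientation: [-0.0, 0.108, 0.994, 0.0]
wrist_force: [0.4, 0.1, 1.0]
finger_gap: 0.0628
grip_force: 0.0
```

>>> servo_tool([
  {"grip": 0.6, "x": 0, "y": 0, "z": 0, "roll": 0},
  {"grip": 0.6, "x": 0, "y": 0, "z": 0, "roll": 0},
  {"grip": 0.6, "x": 0, "y": 0, "z": 0, "roll": 0},
  {"grip": 0.6, "x": 0, "y": 0, "z": 0, "roll": 0},
], grip_force=30)

```text
clock: 13.07
tcp_pos: [0.4302, -0.1123, -0.0038]
orientation: [-0.0, 0.108, 0.994, -0.0]
wrist_force: [-1.8, 1.5, 6.0]
finger_gap: 0.0547
grip_force: 34.3
```

>>> servo_tool([
  {"grip": 0.6, "x": 0, "y": 0, "z": -10, "roll": 0},
  {"grip": 0.6, "x": 0, "y": 0, "z": -30, "roll": 0},
  {"grip": 0.6, "x": 0, "y": 0, "z": -40, "roll": 0},
  {"grip": 0.6, "x": 0, "y": 0, "z": -40, "roll": 0},
  {"grip": 0.6, "x": 0, "y": 0, "z": -40, "roll": 0},
])

```text
clock: 13.48
tcp_pos: [0.4297, -0.112, 0.1574]
orientation: [-0.0, 0.108, 0.994, 0.0]
wrist_force: [1.6, 0.3, -0.3]
finger_gap: 0.0544
grip_force: 32.0
```

>>> servo_tool([
  {"grip": 0.6, "x": 0, "y": 0, "z": -40, "roll": 0},
  {"grip": 0.6, "x": 4, "y": 35, "z": 0, "roll": 0},
  {"grip": 0.6, "x": 4, "y": 35, "z": 0, "roll": 0},
  {"grip": 0.6, "x": 4, "y": 35, "z": 0, "roll": 0},
  {"grip": 0.6, "x": 4, "y": 35, "z": 0, "roll": 0},
])

```text
clock: 13.9
tcp_pos: [0.4449, 0.029, 0.1963]
orientation: [0.001, 0.109, 0.994, 0.0]
wrist_force: [0.0, -0.9, -0.0]
finger_gap: 0.0542
grip_force: 32.0
```

>>> servo_tool([
  {"grip": 0.6, "x": 4, "y": 28, "z": 0, "roll": 0},
  {"grip": 0.6, "x": 0, "y": 0, "z": 0, "roll": 0},
  {"grip": 0.6, "x": 0, "y": 0, "z": 0, "roll": 0},
])

```text
clock: 14.15
tcp_pos: [0.4467, 0.0575, 0.1957]
orientation: [-0.0, 0.106, 0.994, -0.0]
wrist_force: [-0.4, 0.2, -0.0]
finger_gap: 0.0545
grip_force: 32.1
```

```bash
python3 - <<'E'
from meas import *
s,M=rel(); im=snap('wrist','w5.png'); Cw=cal('wrist',s)
# breast edge row: dark region start in column profiles
g=im[:,:,:].max(2).astype(int)
for c in(255,285,345,375): print(c,[int(x) for x in g[205:262:4,c]])
E
```

```text
14.15 [0.4467 0.0575 0.1957] yaw 167.82 F [-0.4  0.2 -0. ] gap 0.05452814610358393 32.06335723400116
s,t of tcp mm 78.4 1.1
255 [56, 54, 58, 59, 50, 58, 59, 80, 250, 225, 85, 91, 91, 89, 91]
285 [47, 43, 33, 32, 36, 37, 30, 37, 33, 37, 35, 36, 40, 36, 36]
345 [35, 37, 36, 38, 53, 57, 76, 90, 75, 82, 88, 92, 93, 90, 90]
375 [101, 97, 97, 94, 99, 99, 96, 96, 94, 96, 93, 95, 94, 89, 77]
```

View pics/w5.png

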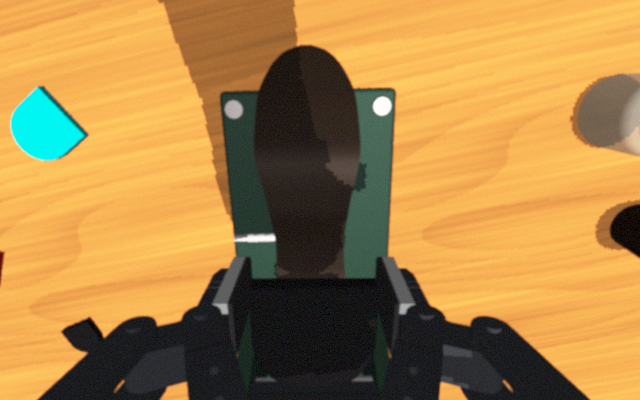

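>>> servo_tool([
  {"grip": 0.6, "x": 0, "y": -1.1, "z": 15, "roll": 0.2},
  {"grip": 0.6, "x": -10, "y": 0, "z": 15, "roll": 0},
  {"grip": 0.6, "x": -10, "y": 0, "z": 0, "roll": 0},
  {"grip": 0.6, "x": -10, "y": 0, "z": 0, "roll": 0},
  {"grip": 0.6, "x": -7, "y": 0, "z": 0, "roll": 0},
])

```text
clock: 14.62
tcp_pos: [0.4844, 0.0457, 0.1664]
orientation: [0.001, 0.11, 0.994, -0.0]
wrist_force: [0.2, 0.2, 0.5]
finger_gap: 0.0545
grip_force: 32.1
```

>>> servo_tool([
  {"grip": 0.6, "x": -4, "y": 0, "z": 0, "roll": 0},
  {"grip": 0.6, "x": 0, "y": 0, "z": 0, "roll": 0},
  {"grip": 0.6, "x": 0, "y": 0, "z": 0, "roll": 0},
])

```text
clock: 14.87
tcp_pos: [0.4869, 0.0458, 0.1662]
orientation: [0.0, 0.11, 0.994, 0.0]
wrist_force: [0.1, -0.1, -0.6]
finger_gap: 0.0544
grip_force: 32.1
```

```bash
python3 - <<'E'
from meas import *
rel()
E
```

```text
14.87 [0.4869 0.0458 0.1662] yaw 167.39 F [ 0.1 -0.1 -0.6] gap 0.054418688362556374 32.072558999061584
s,t of tcp mm 36.6 -1.6
```

>>> servo_tool([
  {"grip": 0.6, "x": 0, "y": 1.6, "z": 4, "roll": 0},
  {"grip": 0.6, "x": 0, "y": 0, "z": 5, "roll": 0},
  {"grip": 0.6, "x": 0, "y": 0, "z": 4, "roll": 0},
  {"grip": 0.6, "x": 0, "y": 0, "z": 0, "roll": 0},
], grip_force=20)

```text
clock: 15.2
tcp_pos: [0.4861, 0.0479, 0.1518]
orientation: [-0.001, 0.109, 0.994, 0.0]
wrist_force: [-0.6, 0.1, 1.4]
finger_gap: 0.0543
grip_force: 32.2
```

>>> servo_tool([
  {"grip": 0.6, "x": 0, "y": 0, "z": 3, "roll": 0},
  {"grip": 0.6, "x": 0, "y": 0, "z": 3, "roll": 0},
  {"grip": 0.6, "x": 0, "y": 0, "z": 0, "roll": 0},
])

```text
clock: 15.45
tcp_pos: [0.4864, 0.0478, 0.1464]
orientation: [-0.0, 0.11, 0.994, 0.0]
wrist_force: [-2.8, 0.3, 2.6]
finger_gap: 0.0548
grip_force: 32.6
```

>>> servo_tool([
  {"grip": 0.6, "x": 0, "y": 0, "z": 3, "roll": 0},
  {"grip": 0.6, "x": 0, "y": 0, "z": 2, "roll": 0},
  {"grip": 0.6, "x": 0, "y": 0, "z": 0, "roll": 0},
])

```text
clock: 15.7
tcp_pos: [0.4868, 0.0477, 0.1415]
orientation: [-0.0, 0.11, 0.994, 0.0]
wrist_force: [-3.5, 1.7, 2.7]
finger_gap: 0.0544
grip_force: 32.8
```

>>> servo_tool([
  {"grip": 0.6, "x": 0, "y": 0, "z": 3, "roll": 0},
  {"grip": 0.6, "x": 0, "y": 0, "z": 3, "roll": 0},
  {"grip": 0.6, "x": 0, "y": 0, "z": 0, "roll": 0},
])

```text
clock: 15.95
tcp_pos: [0.4875, 0.0475, 0.1355]
orientation: [0.001, 0.11, 0.994, 0.0]
wrist_force: [-0.8, -0.4, 1.9]
finger_gap: 0.0545
grip_force: 32.8
```

>>> servo_tool([
  {"grip": 0.6, "x": 0, "y": 0, "z": 2, "roll": 0},
  {"grip": 0.6, "x": 0, "y": 0, "z": 2, "roll": 0},
  {"grip": 0.6, "x": 0, "y": 0, "z": 0, "roll": 0},
])

```text
clock: 16.2
tcp_pos: [0.4875, 0.0475, 0.1317]
orientation: [0.001, 0.11, 0.994, 0.0]
wrist_force: [0.7, -0.3, 3.6]
finger_gap: 0.0544
grip_force: 32.5
```

>>> servo_tool([
  {"grip": 0.6, "x": 0, "y": 0, "z": 1.5, "roll": 0},
  {"grip": 0.6, "x": 0, "y": 0, "z": 1.5, "roll": 0},
  {"grip": 0.6, "x": 0, "y": 0, "z": 0, "roll": 0},
])

```text
clock: 16.45
tcp_pos: [0.4874, 0.0476, 0.1294]
orientation: [0.001, 0.11, 0.994, 0.0]
wrist_force: [-0.0, -0.5, 6.4]
finger_gap: 0.0544
grip_force: 32.6
```

>>> servo_tool([
  {"grip": 0.6, "x": 0, "y": 0, "z": 1, "roll": 0},
  {"grip": 0.6, "x": 0, "y": 0, "z": 0, "roll": 0},
])

```text
clock: 16.62
tcp_pos: [0.4875, 0.0476, 0.129]
orientation: [0.001, 0.11, 0.994, 0.0]
wrist_force: [-1.7, 0.5, 11.7]
finger_gap: 0.0544
grip_force: 33.2
```

>>> servo_tool([
  {"grip": 0.4, "x": 0, "y": 0, "z": 0, "roll": 0},
  {"grip": 0.2, "x": 0, "y": 0, "z": 0, "roll": 0},
  {"grip": 0, "x": 0, "y": 0, "z": 0, "roll": 0},
  {"grip": 0, "x": 0, "y": 0, "z": 0, "roll": 0},
])

```text
clock: 16.95
tcp_pos: [0.4862, 0.0477, 0.1271]
orientation: [-0.001, 0.11, 0.994, -0.0]
wrist_force: [0.4, 0.5, -0.3]
finger_gap: 0.085
grip_force: 0.0
```

```bash
python3 - <<'E'
from meas import *
rel(); snap('wrist','w6.png')
E
```

```text
16.95 [0.4862 0.0477 0.1271] yaw 167.41 F [ 0.4  0.5 -0.3] gap 0.08495878999978183 0.0
s,t of tcp mm 37.7 0.1
```

>>> servo_tool([
  {"grip": 0, "x": 10, "y": 0, "z": 0, "roll": 0},
  {"grip": 0, "x": 20, "y": 0, "z": -10, "roll": 0},
  {"grip": 0, "x": 13, "y": 0, "z": -35, "roll": 0},
  {"grip": 0, "x": 0, "y": 0, "z": -40, "roll": 0},
  {"grip": 0, "x": 0, "y": 0, "z": -40, "roll": 0},
])

```text
clock: 17.42
tcp_pos: [0.4421, 0.0574, 0.2532]
orientation: [-0.002, 0.109, 0.994, -0.0]
wrist_force: [2.4, -0.5, -0.5]
finger_gap: 0.0853
grip_force: 0.0
```

>>> servo_tool([
  {"grip": 0, "x": 0, "y": 0, "z": -9, "roll": 0},
  {"grip": 0, "x": 0, "y": 0, "z": 0, "roll": 0},
  {"grip": 0, "x": 0, "y": 0, "z": 0, "roll": 0},
])

```text
clock: 17.67
tcp_pos: [0.4447, 0.0571, 0.2617]
orientation: [0.0, 0.11, 0.994, 0.0]
wrist_force: [0.8, -0.3, -0.9]
finger_gap: 0.0854
grip_force: 0.0
```

```bash
cat >> meas.py <<'E'
a=np.radians(25); y_=np.radians(YAW)
EX=np.array([np.cos(y_)*np.cos(a),np.sin(y_)*np.cos(a),-np.sin(a)]); EY=np.array([-np.sin(y_),np.cos(y_),0]); EN=np.cross(EX,EY)
def rectify(im,C,h,half=60,sc=4):
    # heel-plane view at height h over the face: rows = -x(toe at top), cols = y
    g=np.arange(-half,half,1/sc)/1000; X,Y=np.meshgrid(-g,g,indexing='ij')
    P=H+X[...,None]*EX+Y[...,None]*EY+h*EN; uv=proj(C,P.reshape(-1,3)).reshape(X.shape+(2,)).astype(np.float32)
    return cv2.remap(im,uv[...,0],uv[...,1],cv2.INTER_LINEAR)
E
python3 - <<'E'
from meas import *
s,M=rel(); im=snap('wrist','w7.png'); C=cal('wrist',s)
r=rectify(im,C,.008); cv2.imwrite('pics/r7.png',r[:,:,::-1])
print('EN',EN)
def line(f): return ' '.join(f(p) for p in ())
x=np.arange(-60,60,.25)
for col in(-15,0,15):
    j=int((col+60)*4); print('y',col); 
    for xx in range(56,-56,-4): 
        i=int((60-xx)*4); p=r[i-2:i+3,j-2:j+3].mean((0,1)).astype(int); print(xx,tuple(p.tolist()),end=' ')
    print()
for xx in(25,10,0):
    i=int((60-xx)*4); print('x',xx)
    for yy in range(-40,41,4):
        j=int((yy+60)*4); p=r[i-2:i+3,j-2:j+3].mean((0,1)).astype(int); print(yy,tuple(p.tolist()),end=' ')
    print()
E
```

```text
17.67 [0.4447 0.0571 0.2617] yaw 167.42 F [ 0.8 -0.3 -0.9] gap 0.08540142384443493 0.0
s,t of tcp mm 80.3 0.4
EN [-0.41275954  0.09075107  0.90630779]
y -15
56 (55, 44, 35) 52 (60, 48, 41) 48 (32, 26, 24) 44 (34, 30, 23) 40 (35, 26, 22) 36 (37, 31, 29) 32 (45, 44, 45) 28 (45, 43, 45) 24 (46, 44, 45) 20 (47, 45, 47) 16 (48, 47, 48) 12 (49, 49, 50) 8 (49, 48, 50) 4 (52, 53, 54) 0 (51, 52, 52) -4 (53, 51, 52) -8 (54, 55, 56) -12 (57, 56, 56) -16 (50, 54, 52) -20 (44, 73, 59) -24 (44, 72, 58) -28 (41, 69, 56) -32 (43, 68, 55) -36 (123, 117, 118) -40 (155, 149, 150) -44 (223, 145, 71) -48 (234, 158, 75) -52 (243, 168, 77) 
y 0
56 (34, 26, 21) 52 (34, 26, 23) 48 (35, 29, 25) 44 (37, 31, 25) 40 (41, 33, 29) 36 (39, 33, 30) 32 (44, 44, 45) 28 (48, 46, 45) 24 (47, 46, 47) 20 (46, 44, 45) 16 (49, 49, 49) 12 (48, 48, 49) 8 (49, 48, 49) 4 (52, 52, 54) 0 (54, 51, 54) -4 (53, 52, 53) -8 (54, 54, 57) -12 (42, 42, 41) -16 (33, 34, 36) -20 (36, 36, 36) -24 (46, 63, 51) -28 (44, 71, 57) -32 (38, 68, 53) -36 (116, 112, 113) -40 (160, 154, 154) -44 (226, 149, 72) -48 (225, 146, 69) -52 (242, 167, 79) 
y
[... 811 characters left out ...]
78, 64) 
x 10
-40 (18, 34, 25) -36 (11, 28, 21) -32 (41, 67, 52) -28 (45, 69, 55) -24 (49, 48, 50) -20 (52, 51, 52) -16 (49, 48, 50) -12 (48, 46, 48) -8 (49, 48, 50) -4 (49, 48, 51) 0 (48, 47, 47) 4 (50, 47, 49) 8 (50, 49, 50) 12 (52, 50, 52) 16 (51, 50, 50) 20 (48, 47, 49) 24 (50, 48, 49) 28 (39, 48, 44) 32 (52, 78, 65) 36 (20, 33, 25) 40 (23, 37, 30) 
x 0
-40 (17, 34, 25) -36 (14, 24, 18) -32 (25, 42, 34) -28 (24, 40, 32) -24 (54, 52, 56) -20 (51, 52, 52) -16 (53, 51, 52) -12 (52, 50, 51) -8 (53, 50, 52) -4 (55, 53, 54) 0 (54, 51, 54) 4 (51, 50, 50) 8 (52, 52, 53) 12 (53, 50, 52) 16 (51, 48, 50) 20 (52, 50, 52) 24 (50, 49, 51) 28 (41, 60, 51) 32 (48, 76, 61) 36 (25, 37, 30) 40 (23, 38, 29)
```

```bash
cat >> meas.py <<'E'
def fit(im,C,h=.008):
    r=rectify(im,C,h).astype(int); m=((abs(r[...,0]-r[...,2])<8)&(abs(r[...,0]-r[...,1])<8)&(r.max(2)<75)).astype(np.uint8)
    m=cv2.morphologyEx(m,cv2.MORPH_OPEN,np.ones((9,9),np.uint8)); m=cv2.morphologyEx(m,cv2.MORPH_CLOSE,np.ones((9,9),np.uint8))
    cs,_=cv2.findContours(m,cv2.RETR_EXTERNAL,cv2.CHAIN_APPROX_NONE); c=max(cs,key=cv2.contourArea).reshape(-1,2)
    q=np.c_[60-c[:,1]/4,c[:,0]/4-60]; b=q[(q[:,0]>q[:,0].max()-4)&(abs(q[:,1])<20)]; b=b[b[:,0]>b[:,0].max()-3]
    w=[q[abs(q[:,0]-x)<.2][:,1] for x in(8,14,20)]
    print('x',q[:,0].min(),q[:,0].max(),'y',[(v.min(),v.max()) for v in w],'breast',np.median(b[:,0]),'slope',np.degrees(np.polyfit(b[:,1],b[:,0],1)[0])); return q
E
python3 - <<'E'
from meas import *
s=env.get_state();C=cal('wrist',s); im=cv2.imread('pics/w7.png')[:,:,::-1].copy()
fit(im,C)
# lever angle from knob, both cams
for n in('top','side'):
    g=env.read_camera(n); cv2.imwrite(f'pics/k_{n}.png',g[:,:,::-1])
E
```

```text
x -20.5 36.75 y [(np.float64(-26.25), np.float64(27.75)), (np.float64(-26.25), np.float64(27.75)), (np.float64(-26.25), np.float64(27.5))] breast 36.5 slope -0.2786135860210891
```

>>> servo_tool([
  {"grip": 1, "x": -10, "y": -1, "z": 20, "roll": 0},
  {"grip": 1, "x": -14, "y": 0, "z": 30, "roll": 0},
  {"grip": 1, "x": 0, "y": 0, "z": 30, "roll": 0},
  {"grip": 1, "x": 0, "y": 0, "z": 30, "roll": 0},
  {"grip": 1, "x": 0, "y": 0, "z": 21, "roll": 0},
])

```text
clock: 18.23
tcp_pos: [0.4656, 0.0509, 0.1265]
orientation: [-0.003, 0.11, 0.994, -0.0]
wrist_force: [-0.1, 0.4, -0.3]
finger_gap: 0.0258
grip_force: 0.0
```

>>> servo_tool([
  {"grip": 1, "x": 0, "y": 0, "z": 0, "roll": 0},
  {"grip": 1, "x": 0, "y": 0, "z": 0, "roll": 0},
  {"grip": 1, "x": 0, "y": 0, "z": 0, "roll": 0},
])

```text
clock: 18.48
tcp_pos: [0.4683, 0.0508, 0.1312]
orientation: [-0.0, 0.11, 0.994, 0.0]
wrist_force: [-0.2, 0.1, 0.9]
finger_gap: 0.0002
grip_force: 0.0
```

```bash
python3 - <<'E'
from meas import *
s,M=rel(); im=snap('wrist','w8.png')
T=cal('top');S=cal('side'); 
# knob: bright grey blob near its old place, both cams
for n,box in(('top',(255,105,300,150)),('side',(320,55,365,105))):
    g=cv2.imread(f'pics/k_{n}.png'); x0,y0,x1,y1=box; c=g[y0:y1,x0:x1].astype(int)
    m=((c.max(2)-c.min(2)<22)&(c.max(2)>90)).astype(np.uint8); m=cv2.morphologyEx(m,cv2.MORPH_OPEN,np.ones((5,5),np.uint8))
    N,l,st,ce=cv2.connectedComponentsWithStats(m); print(n,[(st[i].tolist(),(ce[i]+[x0,y0]).round(1)) for i in range(1,N)])
E
```

```text
18.48 [0.4683 0.0508 0.1312] yaw 167.41 F [-0.2  0.1  0.9] gap 0.00020217979038697232 0.0
s,t of tcp mm 55.8 -0.7
top [([14, 12, 12, 12, 120], array([274.5, 122.6]))]
side [([0, 0, 10, 5, 39], array([323.9,  56.5])), ([0, 11, 45, 28, 770], array([343.2,  78.9]))]
```

>>> servo_tool([
  {"grip": 1, "x": -4, "y": 0, "z": 0, "roll": 0},
  {"grip": 1, "x": -4, "y": 0, "z": 0, "roll": 0},
  {"grip": 1, "x": -2, "y": 0, "z": 0, "roll": 0},
  {"grip": 1, "x": 0, "y": 0, "z": 0, "roll": 0},
])

```text
clock: 18.87
tcp_pos: [0.479, 0.0484, 0.1315]
orientation: [0.001, 0.11, 0.994, 0.0]
wrist_force: [0.4, -0.1, 0.2]
finger_gap: 0.0002
grip_force: 0.0
```

>>> servo_tool([
  {"grip": 1, "x": -2, "y": 0, "z": 0, "roll": 0},
  {"grip": 1, "x": -1.5, "y": 0, "z": 0, "roll": 0},
  {"grip": 1, "x": 0, "y": 0, "z": 0, "roll": 0},
  {"grip": 1, "x": 0, "y": 0, "z": 0, "roll": 0},
])

```text
clock: 19.2
tcp_pos: [0.4811, 0.0479, 0.1307]
orientation: [-0.0, 0.11, 0.994, 0.0]
wrist_force: [-0.6, 0.1, 0.6]
finger_gap: 0.0002
grip_force: 0.6
```

```bash
python3 - <<'E'
from meas import *
rel()
E
```

```text
19.2 [0.4811 0.0479 0.1307] yaw 167.41 F [-0.6  0.1  0.6] gap 0.0001885769105695764 0.6045503087807447
s,t of tcp mm 42.7 -0.8
```

>>> servo_tool([
  {"grip": 1, "x": 15, "y": 0, "z": 0, "roll": 0},
  {"grip": 0.5, "x": 20, "y": 0, "z": -25, "roll": 0},
  {"grip": 0, "x": 2.5, "y": 0, "z": -35, "roll": 0},
  {"grip": 0, "x": 0, "y": 0, "z": -35, "roll": 0},
  {"grip": 0, "x": 0, "y": 0, "z": -35, "roll": 0},
])

```text
clock: 19.62
tcp_pos: [0.4441, 0.0561, 0.2623]
orientation: [0.0, 0.11, 0.994, 0.0]
wrist_force: [0.9, -0.1, 0.1]
finger_gap: 0.0485
grip_force: 0.0
```

>>> servo_tool([
  {"grip": 0, "x": 0, "y": 0, "z": 0, "roll": 0},
  {"grip": 0, "x": 0, "y": 0, "z": 0, "roll": 0},
  {"grip": 0, "x": 0, "y": 0, "z": 0, "roll": 0},
  {"grip": 0, "x": 0, "y": 0, "z": 0, "roll": 0},
])

```text
clock: 19.95
tcp_pos: [0.4441, 0.056, 0.2596]
orientation: [-0.001, 0.11, 0.994, -0.0]
wrist_force: [0.7, 0.6, -0.4]
finger_gap: 0.0851
grip_force: 0.0
```

```bash
python3 - <<'E'
from meas import *
s,M=rel(); im=snap('wrist','w9.png'); fit(im,cal('wrist',s))
E
```

```text
19.95 [0.4441 0.056  0.2596] yaw 167.41 F [ 0.7  0.6 -0.4] gap 0.08511809967146879 0.0
s,t of tcp mm 80.6 -0.8
x -23.5 33.75 y [(np.float64(-26.25), np.float64(27.75)), (np.float64(-26.25), np.float64(28.0)), (np.float64(-26.5), np.float64(27.75))] breast 33.0 slope -0.27181689459533215
```

>>> servo_tool([
  {"grip": 1, "x": -10, "y": 0, "z": 20, "roll": 0},
  {"grip": 1, "x": -16, "y": 0, "z": 30, "roll": 0},
  {"grip": 1, "x": 0, "y": 0, "z": 30, "roll": 0},
  {"grip": 1, "x": 0, "y": 0, "z": 30, "roll": 0},
  {"grip": 1, "x": 0, "y": 0, "z": 19, "roll": 0},
])

```text
clock: 20.42
tcp_pos: [0.4676, 0.0504, 0.1276]
orientation: [-0.003, 0.11, 0.994, -0.0]
wrist_force: [-0.8, 0.1, -0.3]
finger_gap: 0.0257
grip_force: 0.0
```

>>> servo_tool([
  {"grip": 1, "x": 0, "y": 0, "z": 0, "roll": 0},
  {"grip": 1, "x": 0, "y": 0, "z": 0, "roll": 0},
  {"grip": 1, "x": 0, "y": 0, "z": 0, "roll": 0},
  {"grip": 1, "x": -5, "y": 0, "z": 0, "roll": 0},
  {"grip": 1, "x": -4, "y": 0, "z": 0, "roll": 0},
])

```text
clock: 20.83
tcp_pos: [0.4805, 0.0483, 0.1334]
orientation: [0.002, 0.11, 0.994, 0.0]
wrist_force: [-1.1, 0.8, 0.4]
finger_gap: -0.0002
grip_force: 1.0
```

>>> servo_tool([
  {"grip": 1, "x": -2, "y": 0, "z": 0, "roll": 0},
  {"grip": 1, "x": -2, "y": 0, "z": 0, "roll": 0},
  {"grip": 1, "x": -2, "y": 0, "z": 0, "roll": 0},
  {"grip": 1, "x": 0, "y": 0, "z": 0, "roll": 0},
  {"grip": 1, "x": 0, "y": 0, "z": 0, "roll": 0},
])

```text
clock: 21.25
tcp_pos: [0.4832, 0.0474, 0.1313]
orientation: [-0.002, 0.11, 0.994, 0.0]
wrist_force: [-5.8, 0.5, 1.0]
finger_gap: -0.0005
grip_force: 2.6
```

```bash
python3 - <<'E'
from meas import *
rel()
E
```

```text
21.25 [0.4832 0.0474 0.1313] yaw 167.42 F [-5.8  0.5  1. ] gap -0.0004606917381129217 2.5672210107040883
s,t of tcp mm 40.6 -0.9
```

>>> servo_tool([
  {"grip": 1, "x": -2, "y": 0, "z": 0, "roll": 0},
  {"grip": 1, "x": 0, "y": 0, "z": 0, "roll": 0},
  {"grip": 1, "x": 0, "y": 0, "z": 0, "roll": 0},
])

```text
clock: 21.5
tcp_pos: [0.4834, 0.0473, 0.1306]
orientation: [-0.003, 0.109, 0.994, 0.0]
wrist_force: [-7.5, 2.1, -0.3]
finger_gap: -0.0001
grip_force: 4.2
```

>>> servo_tool([
  {"grip": 1, "x": 15, "y": 0, "z": 0, "roll": 0},
  {"grip": 0.5, "x": 20, "y": 0, "z": -25, "roll": 0},
  {"grip": 0, "x": 5, "y": 0, "z": -35, "roll": 0},
  {"grip": 0, "x": 0, "y": 0, "z": -35, "roll": 0},
  {"grip": 0, "x": 0, "y": 0, "z": -35, "roll": 0},
])

```text
clock: 21.92
tcp_pos: [0.4476, 0.0554, 0.2637]
orientation: [0.001, 0.11, 0.994, -0.0]
wrist_force: [1.2, -0.3, 0.7]
finger_gap: 0.0483
grip_force: 0.0
```

>>> servo_tool([
  {"grip": 0, "x": 0, "y": 0, "z": 0, "roll": 0},
  {"grip": 0, "x": 0, "y": 0, "z": 0, "roll": 0},
  {"grip": 0, "x": 0, "y": 0, "z": 0, "roll": 0},
  {"grip": 0, "x": 0, "y": 0, "z": 0, "roll": 0},
])

```text
clock: 22.25
tcp_pos: [0.4473, 0.0553, 0.2608]
orientation: [-0.001, 0.11, 0.994, -0.0]
wrist_force: [0.4, 0.1, 0.4]
finger_gap: 0.0855
grip_force: 0.0
```

```bash
python3 - <<'E'
from meas import *
s,M=rel(); im=snap('wrist','w10.png'); fit(im,cal('wrist',s))
E
```

```text
22.25 [0.4473 0.0553 0.2608] yaw 167.41 F [0.4 0.1 0.4] gap 0.08548488019722926 0.0
s,t of tcp mm 77.3 -0.8
x -16.25 39.75 y [(np.float64(-25.75), np.float64(28.0)), (np.float64(-26.0), np.float64(28.25)), (np.float64(-25.75), np.float64(28.25))] breast 39.5 slope -1.7993224036285917
```

>>> servo_tool([
  {"grip": 1, "x": -10, "y": -0.3, "z": 20, "roll": 0},
  {"grip": 1, "x": -11, "y": 0, "z": 30, "roll": 0},
  {"grip": 1, "x": 0, "y": 0, "z": 30, "roll": 0},
  {"grip": 1, "x": 0, "y": 0, "z": 30, "roll": 0},
  {"grip": 1, "x": 0, "y": 0, "z": 24, "roll": 0},
])

```text
clock: 22.72
tcp_pos: [0.4664, 0.0505, 0.1244]
orientation: [-0.002, 0.11, 0.994, -0.0]
wrist_force: [0.0, 1.0, 0.4]
finger_gap: 0.0256
grip_force: 0.0
```

>>> servo_tool([
  {"grip": 1, "x": 0, "y": 0, "z": 0, "roll": 0},
  {"grip": 1, "x": 0, "y": 0, "z": 0, "roll": 0},
  {"grip": 1, "x": 0, "y": 0, "z": 0, "roll": 0},
  {"grip": 1, "x": -3, "y": 0, "z": 0, "roll": 0},
  {"grip": 1, "x": 0, "y": 0, "z": 0, "roll": 0},
])

```text
clock: 23.13
tcp_pos: [0.473, 0.0497, 0.1295]
orientation: [0.002, 0.11, 0.994, 0.0]
wrist_force: [0.7, 0.7, 1.4]
finger_gap: -0.0002
grip_force: 0.0
```

```bash
python3 - <<'E'
from meas import *
rel()
E
```

```text
23.13 [0.473  0.0497 0.1295] yaw 167.41 F [0.7 0.7 1.4] gap -0.0001825617385740818 0.0
s,t of tcp mm 51.0 -0.8
```

>>> servo_tool([
  {"grip": 1, "x": -2, "y": 0, "z": 2, "roll": 0},
  {"grip": 1, "x": -2, "y": 0, "z": -0.9, "roll": 0},
  {"grip": 1, "x": -2, "y": 0, "z": -0.9, "roll": 0},
  {"grip": 1, "x": -1.5, "y": 0, "z": -0.7, "roll": 0},
])

```text
clock: 23.47
tcp_pos: [0.4784, 0.0482, 0.1285]
orientation: [-0.0, 0.11, 0.994, 0.0]
wrist_force: [-1.3, 0.7, 1.8]
finger_gap: 0.0001
grip_force: 0.7
```

>>> servo_tool([
  {"grip": 1, "x": -1, "y": 0, "z": -0.5, "roll": 0},
  {"grip": 1, "x": -1, "y": 0, "z": -0.5, "roll": 0},
  {"grip": 1, "x": -0.5, "y": 0, "z": -0.3, "roll": 0},
])

```text
clock: 23.72
tcp_pos: [0.4806, 0.0477, 0.1296]
orientation: [-0.0, 0.11, 0.994, 0.0]
wrist_force: [-1.9, -0.1, -0.1]
finger_gap: -0.0
grip_force: 1.1
```

```bash
python3 - <<'E'
from meas import *
rel()
E
```

```text
23.72 [0.4806 0.0477 0.1296] yaw 167.41 F [-1.9 -0.1 -0.1] gap -3.875774326877709e-05 1.062326745595783
s,t of tcp mm 43.2 -1.1
```

>>> servo_tool([
  {"grip": 1, "x": -1, "y": 0, "z": -0.6, "roll": 0},
  {"grip": 1, "x": -1, "y": 0, "z": -0.6, "roll": 0},
  {"grip": 1, "x": -1, "y": 0, "z": -0.6, "roll": 0},
  {"grip": 1, "x": 0, "y": 0, "z": 0, "roll": 0},
])

```text
clock: 24.05
tcp_pos: [0.4832, 0.0471, 0.1314]
orientation: [-0.001, 0.11, 0.994, 0.0]
wrist_force: [-4.5, 1.1, 1.6]
finger_gap: 0.0002
grip_force: 2.2
```

```bash
python3 - <<'E'
from meas import *
rel()
E
```

```text
24.05 [0.4832 0.0471 0.1314] yaw 167.42 F [-4.5  1.1  1.6] gap 0.0001966227917337293 2.172366182785481
s,t of tcp mm 40.6 -1.1
```

>>> servo_tool([
  {"grip": 1, "x": 2, "y": 0, "z": 0, "roll": 0},
  {"grip": 1, "x": 8, "y": 0, "z": 0, "roll": 0},
  {"grip": 1, "x": 20, "y": 0, "z": 0, "roll": 0},
  {"grip": 0.5, "x": 8, "y": 0, "z": -30, "roll": 0},
  {"grip": 0, "x": 0, "y": 0, "z": -35, "roll": 0},
])

```text
clock: 24.47
tcp_pos: [0.4419, 0.0558, 0.1944]
orientation: [-0.004, 0.109, 0.994, -0.0]
wrist_force: [1.2, 0.5, 0.5]
finger_gap: 0.0233
grip_force: 0.0
```

>>> servo_tool([
  {"grip": 0, "x": 0, "y": 0, "z": -35, "roll": 0},
  {"grip": 0, "x": 0, "y": 0, "z": -30, "roll": 0},
  {"grip": 0, "x": 0, "y": 0, "z": 0, "roll": 0},
  {"grip": 0, "x": 0, "y": 0, "z": 0, "roll": 0},
  {"grip": 0, "x": 0, "y": 0, "z": 0, "roll": 0},
])

```text
clock: 24.88
tcp_pos: [0.4466, 0.0553, 0.2611]
orientation: [0.0, 0.11, 0.994, 0.0]
wrist_force: [0.4, 0.3, -0.5]
finger_gap: 0.0835
grip_force: 0.0
```

```bash
python3 - <<'E'
from meas import *
s,M=rel(); im=snap('wrist','w11.png'); fit(im,cal('wrist',s))
E
```

```text
24.88 [0.4466 0.0553 0.2611] yaw 167.41 F [ 0.4  0.3 -0.5] gap 0.08347229872514801 0.0
s,t of tcp mm 78.0 -1.0
x -27.0 30.0 y [(np.float64(-25.5), np.float64(28.5)), (np.float64(-25.5), np.float64(28.5)), (np.float64(-25.25), np.float64(28.25))] breast 29.75 slope -0.4639066066768693
```

```bash
cat >> meas.py <<'E'
def knob():
    g=env.read_camera('top')[:,:,::-1]; x0,y0,x1,y1=255,105,310,160; c=g[y0:y1,x0:x1].astype(int)
    m=((c.max(2)-c.min(2)<25)&(c.max(2)>85)).astype(np.uint8); m=cv2.morphologyEx(m,cv2.MORPH_OPEN,np.ones((7,7),np.uint8))
    N,l,st,ce=cv2.connectedComponentsWithStats(m); print(N-1,st[1:].tolist())
    i=1+np.argmax(st[1:,4]); uv=st[i,:2]+(st[i,2:4]-1)/2+[x0,y0]; C=cal('top')
    y=np.radians(YAW); u=np.array([np.cos(y),np.sin(y)]); v=np.array([np.sin(y),-np.cos(y)])
    for z in(.341,.335): P=onz(C,[uv],z)[0]; d=P[:2]-H[:2]; print('knob',uv,P.round(4),'s,t',(1000*d@u).round(1),(1000*d@v).round(1))
E
python3 - <<'E'
from meas import *
knob()
E
```

```text
1 [[15, 13, 10, 11, 104]]
knob [274.5 123. ] [0.6582 0.1362 0.341 ] s,t -111.3 123.5
knob [274.5 123. ] [0.6606 0.137  0.335 ] s,t -113.5 124.8
```

>>> servo_tool([
  {"grip": 0, "x": 0, "y": 0, "z": -30, "roll": 0},
  {"grip": 0, "x": 0, "y": 0, "z": -32, "roll": 0},
  {"grip": 0, "x": 0, "y": 10, "z": -32, "roll": 0},
  {"grip": 0, "x": 0, "y": 28, "z": -30, "roll": 0},
  {"grip": 0, "x": 0, "y": 38, "z": 0, "roll": 0},
])

```text
clock: 25.4
tcp_pos: [0.4645, 0.1288, 0.39]
orientation: [0.003, 0.112, 0.994, 0.0]
wrist_force: [0.9, -0.2, -0.3]
finger_gap: 0.0853
grip_force: 0.0
```

>>> servo_tool([
  {"grip": 0, "x": 0, "y": 38, "z": 0, "roll": 0},
  {"grip": 0, "x": -30, "y": 7, "z": 0, "roll": 0},
  {"grip": 0, "x": -30, "y": 0, "z": 0, "roll": 0},
  {"grip": 0, "x": 0, "y": 0, "z": 0, "roll": 0},
  {"grip": 0, "x": 0, "y": 0, "z": 0, "roll": 0},
])

```text
clock: 25.82
tcp_pos: [0.5323, 0.1603, 0.3823]
orientation: [-0.002, 0.11, 0.994, -0.001]
wrist_force: [0.4, 0.9, -0.7]
finger_gap: 0.0853
grip_force: 0.0
```

```bash
python3 - <<'E'
from meas import *
s,M=rel(); im=snap('wrist','w12.png'); C=cal('wrist',s)
g=cv2.cvtColor(cv2.medianBlur(im,5),cv2.COLOR_RGB2GRAY)
sat=im.max(2).astype(int)-im.min(2); y=np.radians(YAW)
p=proj(C,[[*(H[:2]+(-.108)*np.array([np.cos(y),np.sin(y)])+.1205*np.array([np.sin(y),-np.cos(y)])),.341]]);print('expect',p)
m=((sat<25)&(im.max(2)>100)).astype(np.uint8); m=cv2.morphologyEx(m,cv2.MORPH_OPEN,np.ones((15,15),np.uint8))
N,l,st,ce=cv2.connectedComponentsWithStats(m)
for i in range(1,N): print(st[i].tolist(),ce[i].round(1))
E
```

```text
25.82 [0.5323 0.1603 0.3823] yaw 167.39 F [ 0.4  0.9 -0.7] gap 0.08528124764307565 0.0
s,t of tcp mm 16.9 119.9
expect [[316.09865606 403.07904853]]
[116, 264, 36, 18, 615] [133.2 272.4]
[220, 285, 25, 16, 397] [232.  292.6]
[264, 284, 40, 16, 625] [283.2 291.3]
[121, 310, 15, 15, 225] [128. 317.]
[350, 356, 71, 41, 2050] [389.7 374.5]
```

>>> servo_tool([
  {"grip": 0, "x": -32, "y": 0.5, "z": 0, "roll": 0},
  {"grip": 0, "x": -32, "y": 0, "z": 0, "roll": 0},
  {"grip": 0, "x": -32, "y": 0, "z": 0, "roll": 0},
  {"grip": 0, "x": -30, "y": 0, "z": 0, "roll": 0},
  {"grip": 0, "x": 0, "y": 0, "z": 0, "roll": 0},
])

```text
clock: 26.28
tcp_pos: [0.6588, 0.1313, 0.38]
orientation: [-0.002, 0.111, 0.994, -0.001]
wrist_force: [-0.9, 0.0, -2.7]
finger_gap: 0.0858
grip_force: 0.0
```

>>> servo_tool([
  {"grip": 0, "x": 0, "y": 0, "z": 0, "roll": 0},
  {"grip": 0, "x": 0, "y": 0, "z": 5, "roll": 0},
  {"grip": 0, "x": 0, "y": 0, "z": 5, "roll": 0},
])

```text
clock: 26.53
tcp_pos: [0.6534, 0.1336, 0.3765]
orientation: [0.001, 0.109, 0.994, 0.0]
wrist_force: [0.0, -0.2, 0.4]
finger_gap: 0.0855
grip_force: 0.0
```

```bash
python3 - <<'E'
from meas import *
rel()
E
```

```text
26.53 [0.6534 0.1336 0.3765] yaw 167.43 F [ 0.  -0.2  0.4] gap 0.08545633137116782 0.0
s,t of tcp mm -107.1 119.9
```

>>> servo_tool([
  {"grip": 0, "x": -2, "y": 0.5, "z": 15, "roll": 0},
  {"grip": 0, "x": 0, "y": 0, "z": 15, "roll": 0},
  {"grip": 0, "x": 0, "y": 0, "z": 12, "roll": 0},
  {"grip": 0, "x": 0, "y": 0, "z": 8, "roll": 0},
  {"grip": 0, "x": 0, "y": 0, "z": 3, "roll": 0},
])

```text
clock: 26.95
tcp_pos: [0.6543, 0.1339, 0.3224]
orientation: [-0.0, 0.109, 0.994, 0.0]
wrist_force: [-0.9, -0.1, 0.4]
finger_gap: 0.0856
grip_force: 0.0
```

>>> servo_tool([
  {"grip": 0.3, "x": 0, "y": 0, "z": 0, "roll": 0},
  {"grip": 0.4, "x": 0, "y": 0, "z": 0, "roll": 0},
  {"grip": 0.45, "x": 0, "y": 0, "z": 0, "roll": 0},
  {"grip": 0.5, "x": 0, "y": 0, "z": 0, "roll": 0},
], grip_force=20)

```text
clock: 27.28
tcp_pos: [0.6568, 0.1335, 0.3236]
orientation: [0.001, 0.11, 0.994, 0.0]
wrist_force: [0.1, -0.2, 0.3]
finger_gap: 0.0429
grip_force: 0.0
```

>>> servo_tool([
  {"grip": 0.55, "x": 0, "y": 0, "z": 0, "roll": 0},
  {"grip": 0.6, "x": 0, "y": 0, "z": 0, "roll": 0},
  {"grip": 0.65, "x": 0, "y": 0, "z": 0, "roll": 0},
  {"grip": 0.7, "x": 0, "y": 0, "z": 0, "roll": 0},
], grip_force=20)

```text
clock: 27.62
tcp_pos: [0.6573, 0.1353, 0.324]
orientation: [0.001, 0.109, 0.994, 0.002]
wrist_force: [0.4, 5.7, 3.8]
finger_gap: 0.037
grip_force: 19.9
```

```bash
python3 - <<'E'
from meas import *
rel()
E
```

```text
27.62 [0.6573 0.1353 0.324 ] yaw 167.49 F [0.4 5.7 3.8] gap 0.03699951762362703 19.928828179836273
s,t of tcp mm -110.6 122.4
```

>>> servo_tool([
  {"grip": 0.7, "x": 0, "y": 1.2, "z": 0, "roll": 0},
  {"grip": 0.7, "x": 8.7, "y": 0, "z": -0.6, "roll": 0},
  {"grip": 0.7, "x": 10.9, "y": 0, "z": 0.1, "roll": 0},
  {"grip": 0.7, "x": 0, "y": 0, "z": 0, "roll": 0},
])

```text
clock: 27.95
tcp_pos: [0.6372, 0.1392, 0.3243]
orientation: [0.001, 0.109, 0.994, 0.0]
wrist_force: [-2.8, 1.9, 5.5]
finger_gap: 0.0368
grip_force: 22.7
```

>>> servo_tool([
  {"grip": 0.7, "x": 10.9, "y": 0, "z": 1.0, "roll": 0},
  {"grip": 0.7, "x": 10.7, "y": 0, "z": 2.0, "roll": 0},
  {"grip": 0.7, "x": 10.5, "y": 0, "z": 2.9, "roll": 0},
  {"grip": 0.7, "x": 0, "y": 0, "z": 0, "roll": 0},
])

```text
clock: 28.28
tcp_pos: [0.6048, 0.1455, 0.3173]
orientation: [-0.001, 0.11, 0.994, -0.001]
wrist_force: [-6.0, -1.0, 3.2]
finger_gap: 0.0365
grip_force: 23.8
```

```bash
python3 - <<'E'
from meas import *
rel()
E
```

```text
28.28 [0.6048 0.1455 0.3173] yaw 167.42 F [-6.  -1.   3.2] gap 0.03646616381472301 23.784443736076355
s,t of tcp mm -57.1 121.1
```

>>> servo_tool([
  {"grip": 0.7, "x": 10.2, "y": 0, "z": 3.8, "roll": 0},
  {"grip": 0.7, "x": 9.9, "y": 0, "z": 4.7, "roll": 0},
  {"grip": 0.7, "x": 9.4, "y": 0, "z": 5.5, "roll": 0},
  {"grip": 0.7, "x": 0, "y": 0, "z": 0, "roll": 0},
])

```text
clock: 28.62
tcp_pos: [0.5755, 0.1511, 0.3022]
orientation: [-0.002, 0.11, 0.994, -0.002]
wrist_force: [-6.5, -2.6, 0.9]
finger_gap: 0.0365
grip_force: 24.1
```

>>> servo_tool([
  {"grip": 0.7, "x": 8.9, "y": 0, "z": 6.3, "roll": 0},
  {"grip": 0.7, "x": 8.3, "y": 0, "z": 7.1, "roll": 0},
  {"grip": 0.7, "x": 7.6, "y": 0, "z": 7.8, "roll": 0},
  {"grip": 0.7, "x": 0, "y": 0, "z": 0, "roll": 0},
])

```text
clock: 28.95
tcp_pos: [0.5509, 0.1558, 0.2796]
orientation: [-0.003, 0.11, 0.994, -0.002]
wrist_force: [-5.9, -5.1, -4.7]
finger_gap: 0.0364
grip_force: 24.2
```

>>> servo_tool([
  {"grip": 0.7, "x": 6.9, "y": 0, "z": 8.4, "roll": 0},
  {"grip": 0.7, "x": 6.2, "y": 0, "z": 9.0, "roll": 0},
  {"grip": 0.7, "x": 0, "y": 0, "z": 0, "roll": 0},
])

```text
clock: 29.2
tcp_pos: [0.5381, 0.1583, 0.2617]
orientation: [-0.004, 0.11, 0.994, -0.003]
wrist_force: [-4.0, -6.0, -6.5]
finger_gap: 0.0367
grip_force: 24.2
```

```bash
python3 - <<'E'
from meas import *
rel()
E
```

```text
29.2 [0.5381 0.1583 0.2617] yaw 167.32 F [-4.  -6.  -6.5] gap 0.03665926748324188 24.247350096702576
s,t of tcp mm 10.8 119.2
```

>>> servo_tool([
  {"grip": 0.7, "x": 2.7, "y": -1, "z": 4.7, "roll": 0},
  {"grip": 0.7, "x": 2.6, "y": 0, "z": 4.8, "roll": 0},
  {"grip": 0.7, "x": 0, "y": 0, "z": 0, "roll": 0},
])

```text
clock: 29.45
tcp_pos: [0.5336, 0.1591, 0.2528]
orientation: [-0.003, 0.11, 0.994, -0.002]
wrist_force: [-3.0, -4.2, -4.2]
finger_gap: 0.0366
grip_force: 24.4
```

>>> servo_tool([
  {"grip": 0.7, "x": 1.5, "y": 0, "z": 3.3, "roll": 0},
  {"grip": 0.7, "x": 1.5, "y": 0, "z": 3.3, "roll": 0},
  {"grip": 0.7, "x": 0, "y": 0, "z": 0, "roll": 0},
])

```text
clock: 29.7
tcp_pos: [0.531, 0.1596, 0.2465]
orientation: [-0.003, 0.11, 0.994, -0.002]
wrist_force: [-3.2, -5.0, -3.4]
finger_gap: 0.0366
grip_force: 24.5
```

>>> servo_tool([
  {"grip": 0.7, "x": 0.7, "y": 0, "z": 1.7, "roll": 0},
  {"grip": 0.7, "x": 0.7, "y": 0, "z": 1.7, "roll": 0},
  {"grip": 0.7, "x": 0, "y": 0, "z": 0, "roll": 0},
])

```text
clock: 29.95
tcp_pos: [0.5298, 0.1599, 0.2434]
orientation: [-0.002, 0.11, 0.994, -0.002]
wrist_force: [-2.3, -5.8, -1.8]
finger_gap: 0.0365
grip_force: 24.5
```

```bash
python3 - <<'E'
from meas import *
rel()
E
```

```text
29.95 [0.5298 0.1599 0.2434] yaw 167.35 F [-2.3 -5.8 -1.8] gap 0.03650793457809066 24.539406895637512
s,t of tcp mm 19.3 119.0
```

>>> servo_tool([
  {"grip": 0.7, "x": 0.3, "y": 0, "z": 1, "roll": 0},
  {"grip": 0.7, "x": 0, "y": 0, "z": 0, "roll": 0},
])

```text
clock: 30.12
tcp_pos: [0.5295, 0.16, 0.2425]
orientation: [-0.002, 0.11, 0.994, -0.002]
wrist_force: [-5.0, -5.1, -0.7]
finger_gap: 0.0365
grip_force: 24.6
```

>>> servo_tool([
  {"grip": 0.7, "x": 0.3, "y": 0, "z": 1, "roll": 0},
  {"grip": 0.7, "x": 0, "y": 0, "z": 0, "roll": 0},
])

```text
clock: 30.28
tcp_pos: [0.5294, 0.16, 0.2423]
orientation: [-0.002, 0.11, 0.994, -0.002]
wrist_force: [-4.6, -5.4, 3.0]
finger_gap: 0.0366
grip_force: 24.8
```

>>> servo_tool([
  {"grip": 0.5, "x": 0, "y": 0, "z": 0, "roll": 0},
  {"grip": 0.2, "x": 0, "y": 0, "z": 0, "roll": 0},
  {"grip": 0, "x": 0, "y": 0, "z": 0, "roll": 0},
  {"grip": 0, "x": 0, "y": 0, "z": 0, "roll": 0},
])

```text
clock: 30.62
tcp_pos: [0.5308, 0.1619, 0.2427]
orientation: [-0.0, 0.11, 0.994, 0.0]
wrist_force: [0.1, -0.4, -0.5]
finger_gap: 0.0768
grip_force: 0.0
```

>>> servo_tool([
  {"grip": 0, "x": 0, "y": 0, "z": -10, "roll": 0},
  {"grip": 0, "x": 0, "y": 0, "z": -30, "roll": 0},
  {"grip": 0, "x": 0, "y": 0, "z": -35, "roll": 0},
  {"grip": 0, "x": 35, "y": 0, "z": -10, "roll": 0},
  {"grip": 0, "x": 30, "y": -25, "z": 0, "roll": 0},
])

```text
clock: 31.03
tcp_pos: [0.4641, 0.1538, 0.3316]
orientation: [0.003, 0.109, 0.994, 0.002]
wrist_force: [-0.3, -0.7, 0.4]
finger_gap: 0.0854
grip_force: 0.0
```

>>> servo_tool([
  {"grip": 0, "x": 0, "y": -30, "z": 10, "roll": 0},
  {"grip": 0, "x": 0, "y": -30, "z": 20, "roll": 0},
  {"grip": 0, "x": 0, "y": -30, "z": 20, "roll": 0},
  {"grip": 0, "x": 0, "y": 0, "z": 0, "roll": 0},
  {"grip": 0, "x": 0, "y": 0, "z": 0, "roll": 0},
])

```text
clock: 31.45
tcp_pos: [0.441, 0.0627, 0.2778]
orientation: [-0.001, 0.111, 0.994, 0.0]
wrist_force: [0.1, 0.1, 0.6]
finger_gap: 0.085
grip_force: 0.0
```

```bash
python3 - <<'E'
from meas import *
s,M=rel(); im=snap('wrist','w13.png'); C=cal('wrist',s); q=fit(im,C)
r=rectify(im,C,.008)
for col in(-20,20,-24,24):
    j=int((col+60)*4); print('y',col,[(xx,tuple(r[int((60-xx)*4),j-2:j+3].mean(0).astype(int).tolist())) for xx in range(40,-34,-6)])
# knob by both cams
T=cal('top');S=cal('side')
y=np.radians(YAW); P=np.r_[H[:2]+.019*np.array([np.cos(y),np.sin(y)])+.121*np.array([np.sin(y),-np.cos(y)]),.264]
for n,Cc in(('top',T),('side',S)):
    g=env.read_camera(n); cv2.imwrite(f'pics/end_{n}.png',g[:,:,::-1]); e=proj(Cc,[P])[0]; x0,y0=(e-20).astype(int); c=g[y0:y0+40,x0:x0+40].astype(int)
    m=((c.max(2)-c.min(2)<25)&(c.max(2)>85)).astype(np.uint8); m=cv2.morphologyEx(m,cv2.MORPH_OPEN,np.ones((5,5),np.uint8))
    N,l,st,ce=cv2.connectedComponentsWithStats(m); print(n,e,[(st[i].tolist(),(ce[i]+[x0,y0]).round(1)) for i in range(1,N)])
E
```

```text
31.45 [0.441  0.0627 0.2778] yaw 167.25 F [0.1 0.1 0.6] gap 0.08503286969262294 0.0
s,t of tcp mm 85.0 5.1
x -24.25 30.25 y [(np.float64(-25.5), np.float64(28.5)), (np.float64(-25.5), np.float64(28.75)), (np.float64(-25.5), np.float64(28.5))] breast 29.75 slope -0.5119860474463342
y -20 [(40, (40, 34, 30)), (34, (51, 42, 38)), (28, (36, 35, 38)), (22, (45, 45, 44)), (16, (49, 46, 48)), (10, (45, 46, 48)), (4, (48, 47, 47)), (-2, (51, 48, 51)), (-8, (51, 50, 52)), (-14, (53, 51, 53)), (-20, (41, 67, 56)), (-26, (42, 70, 57)), (-32, (43, 68, 53))]
y 20 [(40, (36, 28, 26)), (34, (46, 36, 33)), (28, (38, 38, 38)), (22, (44, 43, 45)), (16, (43, 43, 43)), (10, (38, 37, 38)), (4, (32, 31, 33)), (-2, (107, 103, 103)), (-8, (83, 81, 80)), (-14, (49, 47, 50)), (-20, (32, 36, 36)), (-26, (41, 68, 57)), (-32, (37, 67, 51))]
y -24 [(40, (54, 82, 66)), (34, (53, 81, 65)), (28, (38, 37, 39)), (22, (44, 44, 44)), (16, (45, 46, 49)), (10, (47, 47, 49)), (4, (46, 49, 49)), (-2, (48, 46, 49)), (-8, (44, 44, 46)), (-14, (25, 39, 33)), (-20, (43, 71, 58)), (-26, (42, 69, 56)), (-32, (42, 69, 55))]
y 24 [(40, (48, 61, 50)), (34, (48, 63, 54)), (28, (38, 37, 38)), (22, (40, 40, 42)), (16, (43, 43, 44)), (10, (46, 45, 46)), (4, (45, 45, 47)), (-2, (50, 47, 49)), (-8, (48, 49, 48)), (-14, (36, 35, 38)), (-20, (42, 68, 56)), (-26, (39, 69, 55)), (-32, (41, 68, 54))]
top [266.5649428  177.72766559] []
side [292.82738347 112.55055899] [([21, 15, 8, 10, 72], array([296.2, 111.5]))]
```

```bash
python3 -c "
from workcell import env
print(env.hand_in())"
```

```text
the job is handed in; nothing more can be done
None
```

The larger heel piece lies flat on the heel, about 1.5 mm off centre each way and 0.5° off square by the wrist camera, and the lever was lowered by the knob until the pad stalled on it; the job was handed in at about 31.6 s with no verdict returned, after three finger pushes to seat the piece (one let it slip about 7 mm), and I viewed 12 pictures against the limit of 10.

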